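# Start a socket-head screw square in a sloped mould block

## Robot

A 6-joint arm with a two-finger parallel gripper is mounted at the origin on the work surface. World frame = base frame: x ahead of the robot, y to its left, z up, the work surface at z = 0. Lengths are in mm, angles in rad, forces in N, time in s.
With the tool pointing down it reaches from about 275 to 750 mm from the base axis. Payload 10.2 kg.
Tool frame: the origin (TCP) lies where the fingers leave the gripper's body, on its centre line; the fingertips stand 64 mm ahead of it and the grasp point (between the pads) lies 45 mm ahead of it; x points along the fingers, y is the direction in which the jaws open and shut, and the axes are right-handed (so a half turn about x gives the same grasp; the last joint's range is limited). The gripper opens to 88 mm and grips with 3 to 60 N. Pads are 18 mm wide; open, the fingers measure 123 mm over their backs; the gripper's body (75 mm by 187 mm) begins 45 mm behind the grasp point.
Start: joints at [-1.368, 0.313, 1.498, -0, 1.331, -0.223], TCP at [216.839, -478.134, 302.72] pointing down, gripper open.
Joint ranges: [-2.94, 2.94], [-0.97, 2.17], [0.19, 2.56], [-1.23, 4.37], [0.02, 3.11], [-2.88, 2.88]. Speed limits (rad/s): [2.39, 2.39, 3.01, 3.14, 3.14, 3.14].

## Interface

Orientations are given as [roll, pitch, yaw] about the fixed x, y, z axes, in that order (R = Rz(yaw) Ry(pitch) Rx(roll)).
In Python, from plant import monitor, cams, ctrl gives the robot as it stands.
- The arm moves only by the tool play_rows, never from a script. Its argument "series" is a list of rows, each a list of 3 entries, a list of its own where there are three numbers: the shift along the tool's x, y, z in m, then the turn about the tool's x in degrees, then the closure, from 0 (fully open) to 1 (shut). A call has exactly 8 rows; each row shifts and turns the commanded pose from where the row before left it, along the tool's axes as they then stand; what a row does not reach is not made up. A row lasts 1/12 s, in which the tool goes at most 41.7 mm and 7.16 degrees, less where a joint would pass 70% of its speed; a pose out of reach is approached as far as the arm can. A call is refused whole if a number of a shift passes 0.0417 or a number of a turn 7.16, either way. A call with a gripper value outside its range is refused whole. The fingers move at their own pace and stop on an object; "grip_force" is the grip in N (left out, the last holds). Time passes only in rows, so rows that do not move let the fingers close, or fill a call up. It gives the time, the measured TCP pose, the force and the opening at its end, in the units of the state.
- monitor.get_obs(): the state, without advancing time (a new reading comes with each control period).
- cams.read_camera(name): name is "side" or "top"; returns the picture (400x640x3 uint8, red, green, blue); there is no depth.
- cams.calibration(name): a dict with "K" (3x3 intrinsics, pixels), "D" ([k1, k2, p1, p2, k3] as OpenCV has them; the pictures are not rectified), "eye" and "attitude" of the camera in the world. Camera axes: x right, y up, looking along -z (the intrinsics and any distortion apply to the point x, -y, -z); pixel columns grow to the right and rows downward; lengths in mm; the calibration is good to about 2 mm. A picture is of the moment at which its call begins. calibration takes no time and is no camera call.
- ctrl.finish_job(): hands the job in, once; it reports no verdict.
Trained networks look in the newest picture that a camera, given by its name, has taken for a name from the list of things; names that differ only in an ending like _2 or _b are one class to them, and where a whole thing is asked for, a point or a joint stands for the part that bears it (a point fixed in the world has none). Each returns a list of dicts, best first, with "p" (0 to 1); they miss things now and then, are a little off and sometimes report something else, mostly with a low value. They report only what shows in the picture. A call takes as long as a camera call. They do not tell look-alikes from the thing itself.
- cams.search_frame(label, camera): "at" ([column, row] as shares, 0 to 1, of the picture: columns of its width, rows of its height, amid what is visible of it).
The state is a dict: "time": time; "joint_positions": joint angles; "joint_vel": joint speeds; "joint_torque": joint torques, N m; "tool_pos": TCP position; "orientation": TCP orientation; "ft_force": force on the tool from outside, world axes, zero at the start; "torque": the same for the moment, N m; "finger_gap": finger opening in mm.
Only numpy, scipy, OpenCV 4.12 (cv2) and the standard library are available. Lean on these libraries where they do the work, as an engineer would, in place of code of your own. Each camera call takes 0.05 s, during which the arm holds its last target. There are 200 camera calls.

## Task

Take the red T-handled hex key out of its blue stand and set it square on the dark socket-head screw in the sloped block, pressing only lightly and feeling for the turn at which the hex drops fully home in the recess. Only then give the screw about a quarter turn clockwise, keeping the key in line with the screw. Put the key back upright in its stand, let go, and leave the loose parts round about where they are.

Things in the scene. Friction and masses are not known exactly. Their poses are not given: they have to be found in the camera images.
- driver_grip (a point): Centre of the red T-bar of the hex key. The bar is 110 long (this frame's x), 20 wide (y) and 24 high (z). z runs up the key's shaft. It lies 127 mm above the tip, on the shaft's axis. The key weighs about 0.28 kg (varies) and starts upright in the stand's hole, tip on the hole's floor.
- driver_tip (a point): Centre of the flat lower end of the key's hexagonal steel shaft, same axes as driver_grip. The shaft is 16.7 across flats (corners on +x, +60 degrees and so on), its lowest 1.8 mm tapering to 14.6 across flats. Wedged part-way at a wrong turn, it squeezes the recess with up to 5 times the push: 4 to 6 N is enough to enter, over 7 N can already be too much.
- screw_top (a point): Centre of the mouth of the hex recess in the screw's head, at the head's top before any turn. Fixed to the block, does not turn with the screw. z points out along the screw's axis, 15 degrees off vertical, leaning to the block's -x. Recess 17.6 across flats, 12 deep, flat floor. The hexagon's turn about the axis differs every time and is not given: feel (or see) it.
- screw (a joint): Turn of the screw in rad since the start, 0 at the start whichever way the recess lies; grows clockwise seen from above the head. It cannot go below 0 (backwards it is stopped hard), so turning the key anticlockwise does nothing. Turning takes about 0.06 N m (friction, no spring); the screw sinks 2.5 mm per turn.
- block: Fixed aluminium block with a sloped top, 110 (x) by 100 (y), its top rising from 30 at the -x edge to 59.5 at the +x edge. Origin at the centre of its underside, z up. It carries the dark screw, whose head (30 in diameter) stands 26 proud in the middle of the slope. The key enters the recess only when the two hexagons agree within about 6 degrees; they repeat every 60.
- stand: Fixed blue block 70 x 70 x 50 high with a round hole 24 in diameter and 45 deep in the middle of its top. Origin at the centre of its underside, z up.
- stand_floor (a point): Centre of the floor of the stand's hole, 5 mm above the work surface; z up.
- bushing: Loose bronze ring, 60 outer diameter, 45 high, origin at the centre of its underside. Bystander.
- spare_screw: Loose dark screw standing on its head, 30 in diameter, 60 high, origin at the centre of its underside. Bystander.
- parts_bin: Loose yellow bin 110 x 90 x 50, origin at the centre of its underside. Bystander.
- dowel: Loose bright steel pin standing on end, 24 in diameter, 50 high, origin at the centre of its underside. Bystander.
Things that resemble listed ones, but are neither listed nor needed, are in the scene too. There is more than one size of the part that bears driver_grip; the job needs the middle-sized. Of the things like the stand, leave any that is turquoise; of the rest the smaller one is meant.

How it is judged (in metres and radians):
On the way, in this order (a step that is already met when the one before it is completed fails the run):
1. the key is home in the recess (tip at least 10 mm deep) and within 6 degrees of the screw's axis, before the screw has turned (under 0.1 rad) (z of driver_tip in the frame of screw_top below -0.01 m and distance between driver_tip and screw_top below 0.015 m and angle between the z axis of driver_tip and the z axis of screw_top, either way round below 0.105 rad and value of joint screw below 0.1 rad), for 0.1 s.
2. with the key home and in line, the screw has been turned about a quarter turn clockwise (at least 1.15 rad) (z of driver_tip in the frame of screw_top below -0.01 m and distance between driver_tip and screw_top below 0.015 m and angle between the z axis of driver_tip and the z axis of screw_top, either way round below 0.105 rad and value of joint screw above 1.15 rad), for 0.1 s.
At the end, for the whole second after the job is handed in: The screw stands at about a quarter turn clockwise (1.15 to 2.0 rad) and the key stands released in its stand's hole, its tip on the floor (within 5 mm of height, 6 mm of the hole's centre) and upright within 8.6 degrees (value of joint screw between 1.15 and 2 rad and horizontal distance between driver_tip and stand_floor below 0.006 m and height (world z) of driver_tip below 0.01 m and angle between driver_tip's own z axis and vertical below 0.15 rad); the robot touches nothing.
It fails at once if the key is pressed too hard on the block or its screw (over 35 N in all, sides of the recess included) (contact force between driver and block above 35 N).
It fails at once if the screw is turned by a key more than 6 degrees off its axis (velocity of joint screw above 0.05 rad/s and value of joint screw above 0.03 rad and angle between the z axis of driver_tip and the z axis of screw_top, either way round above 0.105 rad).
It fails at once if a loose part round about (bushing, spare screw, bin, dowel) is moved more than 15 mm (distance of any of bushing, spare_screw, parts_bin, dowel from where it was at the start of the episode above 0.015 m).
It also fails if it takes over 72 s, if anything falls off the work surface, if the arm or the gripper's body presses on something with over 40 N, if the wrist force passes 120 N, or if a joint passes its speed limit or range.

## Working session

There is one attempt and no reset: what is moved stays moved. The work goes in short steps, Python scripts to look and compute and a tool call to move; the robot and the scene stay as the last step left them, time stands still between calls to the robot, and variables do not carry over. Pictures are saved under pics/ and viewed, about 8 in all and at most 12, crops included, and the job is handed in when it is done.

Besides the shell and the picture viewer there is one more tool, called after "Request:" as name(argument=value, ...), one argument or row to a line, values as JSON. play_rows: Moves the arm, as the interface text tells. Its arguments: {"type":"object","properties":{"series":{"type":"array","items":{"type":"array"}},"grip_force":{"type":"number"}},"required":["series"]}

```bash
mkdir -p pics; ls; cat > h.py <<'E'
import numpy as np, cv2
from scipy.spatial.transform import Rotation as R
from plant import monitor, cams, ctrl
def cal(n):
    c=cams.calibration(n); return c
def Rm(a):
    a=np.array(a,float)
    return a if a.shape==(3,3) else R.from_euler('xyz',a).as_matrix()
def ray(n,uv):
    c=cal(n); p=cv2.undistortPoints(np.array([[uv]],float),np.array(c['K'],float),np.array(c['D'],float))[0,0]
    return np.array(c['eye'],float), Rm(c['attitude'])@np.array([p[0],-p[1],-1.])
def onz(n,uv,z):
    e,d=ray(n,uv); return e+d*(z-e[2])/d[2]
def proj(n,P):
    c=cal(n); q=(np.atleast_2d(P)-np.array(c['eye'],float))@Rm(c['attitude'])
    q=q*[1,-1,-1]
    return cv2.projectPoints(q,np.zeros(3),np.zeros(3),np.array(c['K'],float),np.array(c['D'],float))[0][:,0]
def tri(a,b):
    A=np.zeros((3,3));y=np.zeros(3)
    for n,uv in (a,b):
        e,d=ray(n,uv); d=d/np.linalg.norm(d); M=np.eye(3)-np.outer(d,d); A+=M;y+=M@e
    return np.linalg.solve(A,y)
E
python3 - <<'E'
from h import *
for n in('top','side'):
    print(n,cal(n)); im=cams.read_camera(n); cv2.imwrite(f'pics/{n}0.png',im[...,::-1])
    for l in ['driver_grip','screw_top','block','stand','bushing','spare_screw','parts_bin','dowel']:
        try: print(l,[(round(d['p'],2),np.round(np.array(d['at'])*[640,400]).tolist()) for d in cams.search_frame(l,n)])
        except Exception as e: print(l,e)
print(monitor.get_obs())
E
```

```text
pics
top {'K': array([[432.19527063,   0.        , 316.22939386],
       [  0.        , 432.19527063, 197.46827641],
       [  0.        ,   0.        ,   1.        ]]), 'D': array([0.01454877, 0.        , 0.        , 0.        , 0.        ]), 'eye': array([ 388.1561987 ,   18.39276609, 1053.91002542]), 'attitude': array([ 0.17816622, -0.02852846, -1.56646389])}
driver_grip [(0.91, [187.0, 256.0]), (0.74, [262.0, 212.0]), (0.63, [234.0, 153.0])]
screw_top [(0.79, [364.0, 209.0])]
block [(0.71, [364.0, 211.0])]
stand [(0.8, [264.0, 281.0]), (0.73, [173.0, 144.0]), (0.64, [268.0, 215.0])]
bushing [(0.71, [310.0, 113.0])]
spare_screw [(0.76, [468.0, 194.0])]
parts_bin [(0.63, [140.0, 218.0])]
dowel [(0.62, [310.0, 256.0])]
side {'K': array([[409.47596625,   0.        , 310.26897528],
       [  0.        , 409.47596625, 204.64157485],
       [  0.        ,   0.        ,   1.        ]]), 'D': array([-0.09364556,  0.        ,  0.        ,  0.        ,  0.        ]), 'eye': array([ 518.03994245, -617.85869722,  750.68276847]), 'attitude': array([ 0.76571599, -0.01433442, -0.06371295])}
driv
[... 377 characters left out ...]

dowel [(0.67, [250.0, 229.0])]
{'time': 0.9, 'joint_positions': array([-1.36841965e+00,  3.12893266e-01,  1.49772432e+00,  1.88315951e-05,
        1.33100233e+00, -2.23378660e-01]), 'joint_vel': array([-0.00160147,  0.00141393,  0.00040051,  0.0002932 , -0.00019866,
       -0.00027522]), 'joint_torque': array([-2.49689805e-05, -4.02114308e+01, -2.52411962e+01,  6.94340793e-02,
        3.19216331e-02, -4.67209145e-05]), 'tool_pos': array([ 216.83158419, -478.12918642,  302.71445762]), 'orientation': array([-2.38520195,  1.5707635 ,  1.18214157]), 'ft_force': array([-0.56017383,  0.78392348, -0.01456336]), 'torque': array([0.0441063 , 0.03286337, 0.01616421]), 'finger_gap': 88.00001907482778}
```

View pics/top0.png

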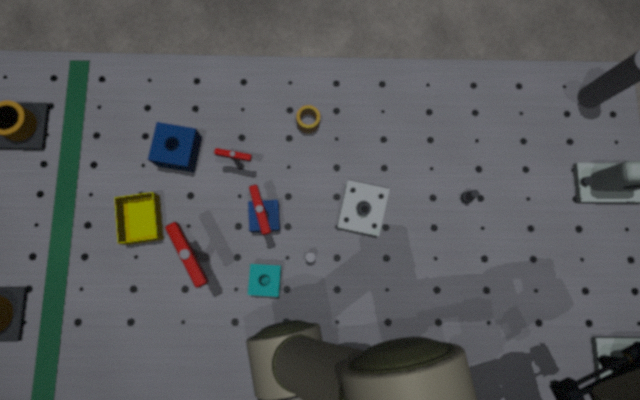

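View pics/side0.png

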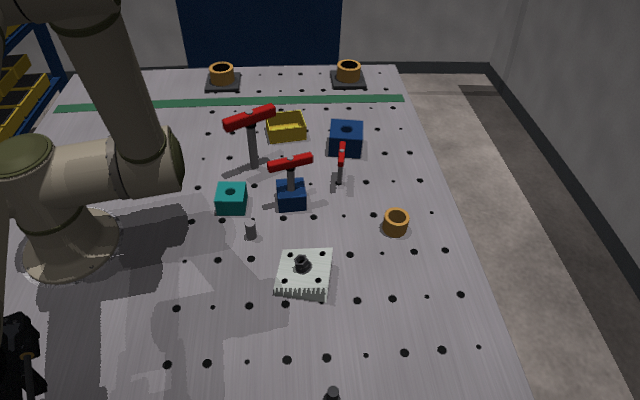

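Top view: the three red keys are at (187,256) large, (262,212) middle and (234,153) small. The stands are at (264,281) turquoise, (173,144) the larger blue and (268,215) the smaller blue. The middle key in the small blue stand fits. I'll measure it and confirm in one crop.

```bash
python3 - <<'E'
from h import *
t=cv2.imread('pics/top0.png'); s=cv2.imread('pics/side0.png')
print('key tri',tri(('top',(260,210)),('side',(290,162))), 'top@132',onz('top',(260,210),138))
print('screw tri',tri(('top',(364,209)),('side',(302,262))))
# red blob of key: minAreaRect in top
hsv=cv2.cvtColor(t,cv2.COLOR_BGR2HSV)
m=((hsv[...,0]<8)|(hsv[...,0]>172))&(hsv[...,1]>150)&(hsv[...,2]>80)
n,l,st,c=cv2.connectedComponentsWithStats(m.astype(np.uint8))
for i in range(1,n):
    if st[i,4]>60:
        r=cv2.minAreaRect(np.argwhere(l==i)[:,::-1].astype(np.float32)); b=cv2.boxPoints(r)
        # long axis ends
        L=[np.linalg.norm(b[0]-b[1]),np.linalg.norm(b[1]-b[2])]
        p,q=((b[0]+b[3])/2,(b[1]+b[2])/2) if L[0]>L[1] else ((b[0]+b[1])/2,(b[2]+b[3])/2)
        P,Q=onz('top',p,140),onz('top',q,140)
        print(st[i,4],c[i],r,np.round(P),np.round(Q),np.linalg.norm(P-Q),np.degrees(np.arctan2(*(Q-P)[1::-1])),'mid',(P+Q)/2)
a=cv2.resize(t[140:270,220:400],None,fx=4.3,fy=4.3,interpolation=cv2.INTER_CUBIC)
cv2.imwrite('pics/c1.png',a)
b=cv2.resize(s[140:305,210:350],None,fx=3.6,fy=3.6,interpolation=cv2.INTER_CUBIC)
b2=cv2.resize(s[240:305,260:345],None,fx=9,fy=9,interpolation=cv2.INTER_CUBIC)
cv2.imwrite('pics/c2.png',b2)
E
```

```text
key tri [526.00204932 113.44662856 133.32772266] top@132 [524.95331352 112.91565644 138.        ]
screw tri [ 541.69266414 -120.4513478    61.8855571 ]
84 [221.92857143 152.26190476] ((222.17649841308594, 152.29412841796875), (15.037208557128906, 5.820855140686035), 14.03624439239502) [655. 214. 140.] [647. 182. 140.] 32.77524835263263 -103.74712964761781 mid [650.79562216 198.08698424 140.        ]
93 [242.27956989 155.88172043] ((242.23077392578125, 155.8461456298828), (16.081523895263672, 5.88348388671875), 11.309932708740234) [647. 172. 140.] [640. 137. 140.] 34.99028754024928 -100.95655918504005 mid [643.37285643 154.44470409 140.        ]
155 [255.27096774 195.40645161] ((255.0, 195.50001525878906), (20.55480194091797, 7.905693054199219), 71.56504821777344) [577. 132. 140.] [535. 117. 140.] 44.94300834905747 -160.35807151100323 mid [556.02901802 124.26301676 140.        ]
190 [263.16842105 222.53684211] ((263.1176452636719, 222.47061157226562), (22.313274383544922, 8.731282234191895), 75.96376037597656) [521. 112. 140.] [475.  99. 140.] 47.73781236338489 -164.6477982352995 mid [498.1021961  105.41971841 140.        ]
698 [185.75501433 254.38825215] ((185.5229034423828, 254.24465942382812), (68.03681182861328, 12.069576263427734), 62.850318908691406) [493. 300. 140.] [369. 229. 140.] 143.4358636046787 -150.25454777980795 mid [431.11529886 264.69235416 140.        ]
```

View pics/c1.png

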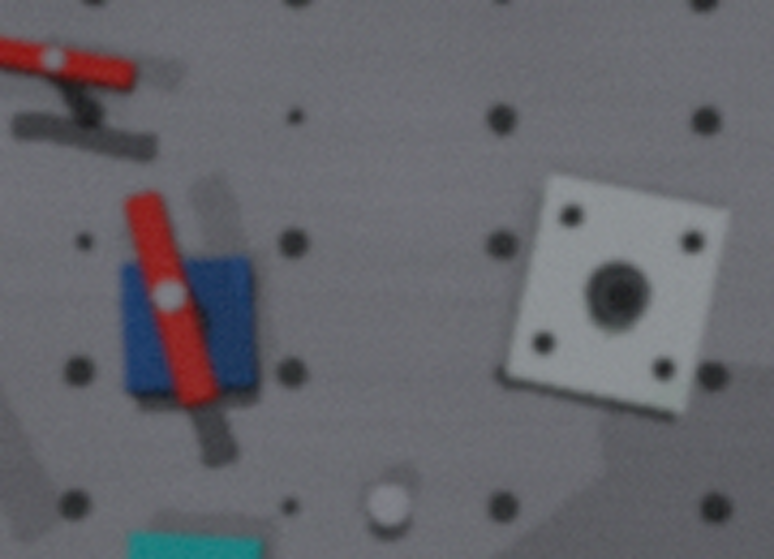

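View pics/c2.png

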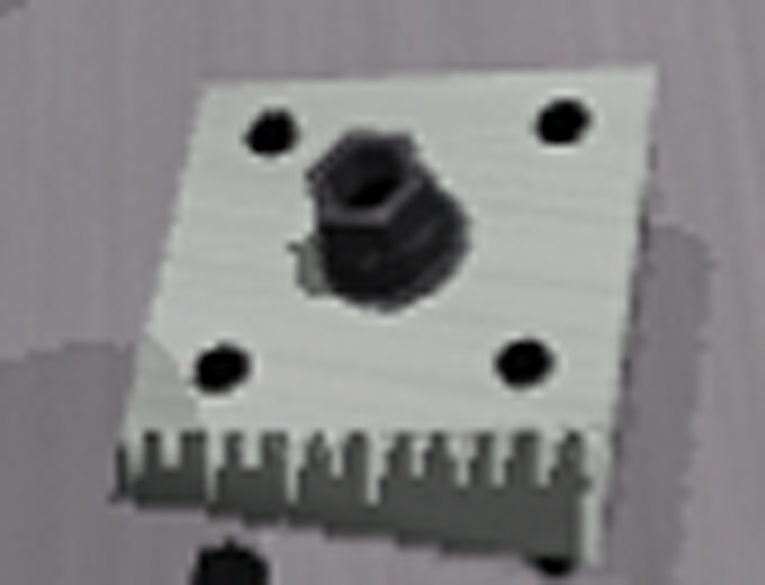

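The crop confirms it: the middle key's bar, centred at crop (168,295), stands over the smaller blue stand. The block is at top (364,209), and its screw leans toward the robot. Next I'll fit the block and stand poses, and make a short move to learn how the commands behave.

```bash
python3 - <<'E'
from h import *
from scipy.optimize import least_squares
f=lambda p,s,o:(np.array(p,float)+.5)/s-.5+np.array(o)
tc=f([(507,374),(683,414),(730,210),(552,175)],4.3,(220,140))   # lowL(-x,+y),(-x,-y),(+x,-y),(+x,+y)
sc=f([(203,85),(657,67),(612,432),(122,432)],9,(260,240)) # (-x,+y),(+x,+y),(+x,-y),(-x,-y)
L=np.array([(-55,50,30),(-55,-50,30),(55,-50,59.5),(55,50,59.5)],float)
def W(p,L):
    c,s=np.cos(p[2]),np.sin(p[2]); return L@np.array([[c,-s,0],[s,c,0],[0,0,1]]).T+[p[0],p[1],0]
rt=lambda p:(proj('top',W(p,L))-tc).ravel()
rs=lambda p:(proj('side',W(p,L[[0,3,2,1]]))-sc).ravel()
for n,fn in (('top',rt),('side',rs),('both',lambda p:np.r_[rt(p),rs(p)])):
    r=least_squares(fn,[540,-120,-.2]); p=r.x
    S=W(p,np.array([[-6.73,0,69.86]]))
    print(n,p,np.degrees(p[2]),'rms',np.sqrt(np.mean(r.fun**2)),'screw_top',S,proj('top',S),proj('side',S))
# stand: top-face corners in top crop, bar
st=f([(122,265),(250,258),(256,388),(130,393)],4.3,(220,140))
S=np.array([onz('top',q,50) for q in st]); print('stand corners',S.round(1).tolist(),'mean',S.mean(0))
b=f([(143,193),(198,403)],4.3,(220,140)); P=[onz('top',q,144) for q in b]
print('bar ends',P,np.linalg.norm(P[0]-P[1]),'mid',(P[0]+P[1])/2,'ang',np.degrees(np.arctan2(*(P[0]-P[1])[1::-1])))
print('steel dot @144',onz('top',f((168,295),4.3,(220,140)),145))
E
```

```text
top [ 5.45973196e+02 -1.21328320e+02 -2.06885947e-01] -11.853691587438533 rms 0.2417242591809951 screw_top [[ 539.38671153 -119.9458886    69.86      ]] [[364.21794125 209.06205689]] [[300.41311799 259.65296038]]
side [ 5.45699447e+02 -1.21096541e+02 -2.07495045e-01] -11.888590376681812 rms 0.332866996540907 screw_top [[ 539.11380494 -119.7100984    69.86      ]] [[364.11801421 209.17799659]] [[300.27435084 259.56522867]]
both [ 5.45814846e+02 -1.21215480e+02 -2.07229805e-01] -11.873393238341821 rms 0.2960307380099577 screw_top [[ 539.22883702 -119.83078392   69.86      ]] [[364.16932627 209.12920556]] [[300.33332947 259.61064198]]
stand corners [[558.6, 150.6, 50.0], [563.1, 81.1, 50.0], [491.9, 76.4, 50.0], [488.7, 144.1, 50.0]] mean [525.57844109 113.03769012  50.        ]
bar ends [array([579.12332482, 129.01137933, 144.        ]), array([474.61171326,  99.08140717, 144.        ])] 108.71283357447933 mid [526.86751904 114.04639325 144.        ] ang 15.980621623124463
steel dot @144 [527.6947568  115.07184713 145.        ]
```

Request:
play_rows(
  series=[
    [[0,0,0],7,0],
    [[0,0,0],0,0],
    [[0,0,0],0,0],
    [[0,0,0],0,0],
    [[0.01,0,0],0,0],
    [[0,0,0],0,0],
    [[0,0.02,0],0,0],
    [[0,0,0],0,0],
  ],
)

```text
time: 1.57
tool_pos: [223.0, -498.6, 292.1]
orientation: [2.055, 1.571, -0.783]
ft_force: [-0.4, 0.6, -0.5]
finger_gap: 88.2
```

The two cameras agree to about 0.3 mm on the screw top, (539.2,-119.8,69.9), and the block yaw is -11.9°. The rows can't tilt the tool directly. On the way I'll see what the arm does at its reach limit, where tilting outward may be the way to approach such a pose.

```bash
cat >> h.py <<'E'
def st():
    o=monitor.get_obs(); M=R.from_euler('xyz',o['orientation']).as_matrix(); return o,np.array(o['tool_pos']),M
def show(tgt=None,az=None):
    """tgt: TCP target (mm). az: wanted azimuth (deg) of tool y (mod 180)"""
    o,p,M=st()
    x=M[:,0]; tilt=np.degrees(np.arccos(np.clip(-x[2],-1,1))); ta=np.degrees(np.arctan2(x[1],x[0]))
    print('t',round(o['time'],2),'p',p.round(1),'tilt',round(tilt,2),'dir',round(ta,1),'y az',round(np.degrees(np.arctan2(M[1,1],M[0,1])),2),'gap',round(o['finger_gap'],2),'F',np.round(o['ft_force'],2),'T',np.round(o['torque'],3))
    print('q',np.round(o['joint_positions'],3))
    if tgt is not None:
        print('shift tool mm',(M.T@(np.array(tgt)-p)).round(1))
    if az is not None:
        d=np.degrees(np.arctan2(M[1,1],M[0,1]))-az; print('turn deg (mod180)',round((d+90)%180-90,2))
E
python3 - <<'E'
from h import *
show([726,-152.6,292],16+90)
E
```

```text
t 1.57 p [ 223.  -498.6  292.1] tilt 0.01 dir -44.9 y az -72.57 gap 88.18 F [-0.42  0.59 -0.51] T [ 0.018 -0.015  0.052]
q [-1.365  0.368  1.45   0.     1.324 -0.098]
shift tool mm [ 1.000e-01 -1.795e+02 -5.835e+02]
turn deg (mod180) 1.43
```

Request:
play_rows(
  series=[
    [[0,-0.0112,-0.0365],0,0],
    [[0,-0.0112,-0.0365],0,0],
    [[0,-0.0112,-0.0365],0,0],
    [[0,-0.0112,-0.0365],0,0],
    [[0,-0.0112,-0.0365],0,0],
    [[0,-0.0112,-0.0365],0,0],
    [[0,-0.0112,-0.0365],0,0],
    [[0,-0.0112,-0.0365],0,0],
  ],
)

```text
time: 2.23
tool_pos: [475.8, -322.7, 292.6]
orientation: [-0.975, 1.57, 2.471]
ft_force: [-0.2, -0.8, 0.4]
finger_gap: 88.0
```

Request:
play_rows(
  series=[
    [[0,-0.0112,-0.0365],0,0],
    [[0,-0.0112,-0.0365],0,0],
    [[0,-0.0112,-0.0365],0,0],
    [[0,-0.0112,-0.0365],0,0],
    [[0,-0.0112,-0.0365],0,0],
    [[0,-0.0112,-0.0365],0,0],
    [[0,-0.0112,-0.0365],0,0],
    [[0,-0.0112,-0.0365],0,0],
  ],
)

```text
time: 2.9
tool_pos: [727.4, -150.1, 292.5]
orientation: [-0.578, 1.57, 2.868]
ft_force: [0.7, -1.7, 1.1]
finger_gap: 88.3
```

```bash
python3 - <<'E'
from h import *
show([880,-185,292])
E
```

```text
t 2.9 p [ 727.4 -150.1  292.5] tilt 0.03 dir 164.4 y az -72.56 gap 88.34 F [ 0.7  -1.67  1.07] T [ 0.008 -0.031  0.004]
q [-0.361  0.866  0.63  -0.     1.646  0.906]
shift tool mm [   0.4   79.1 -135.1]
```

Request:
play_rows(
  series=[
    [[0,0.02,-0.034],0,0],
    [[0,0.02,-0.034],0,0],
    [[0,0.02,-0.034],0,0],
    [[0,0.02,-0.034],0,0],
    [[0,0.02,-0.034],0,0],
    [[0,0.02,-0.034],0,0],
    [[0,0,0],0,0],
    [[0,0,0],0,0],
  ],
)

```text
time: 3.57
tool_pos: [799.6, -171.7, 257.7]
orientation: [2.63, 1.489, -0.207]
ft_force: [-0.6, -0.1, -0.1]
finger_gap: 88.5
```

```bash
python3 - <<'E'
from h import *
show([540,-120,320],106)
E
```

```text
t 3.57 p [ 799.6 -171.7  257.7] tilt 4.66 dir -11.9 y az -72.66 gap 88.46 F [-0.62 -0.12 -0.09] T [0.053 0.027 0.038]
q [-0.357  1.141  0.189  0.012  1.731  0.912]
shift tool mm [ -83.6 -124.1  227. ]
turn deg (mod180) 1.34
```

The arm tilts outward at its reach limit: 4.7° in exactly the screw's direction, -11.9°. Next I'll see whether that tilt stays, and whether the inner limit tilts it back.

```bash
python3 - <<'E'
from h import *
print(monitor.get_obs()['joint_positions'])
show([300,-63.2,300])
E
```

```text
[-0.35693153  1.1414413   0.18853914  0.01227988  1.73109105  0.91223742]
t 3.57 p [ 799.6 -171.7  257.7] tilt 4.66 dir -11.9 y az -72.66 gap 88.46 F [-0.62 -0.12 -0.09] T [0.053 0.027 0.038]
q [-0.357  1.141  0.189  0.012  1.731  0.912]
shift tool mm [ -83.8 -250.6  439.7]
```

Request:
play_rows(
  series=[
    [[-0.0064,-0.0193,0.0338],0,0],
    [[-0.0064,-0.0193,0.0338],0,0],
    [[-0.0064,-0.0193,0.0338],0,0],
    [[-0.0064,-0.0193,0.0338],0,0],
    [[-0.0064,-0.0193,0.0338],0,0],
    [[-0.0064,-0.0193,0.0338],0,0],
    [[-0.0064,-0.0193,0.0338],0,0],
    [[-0.0064,-0.0193,0.0338],0,0],
  ],
)

```text
time: 4.23
tool_pos: [547.0, -117.5, 282.7]
orientation: [2.625, 1.486, -0.213]
ft_force: [0.5, -0.4, 0.7]
finger_gap: 88.3
```

Request:
play_rows(
  series=[
    [[-0.0064,-0.0193,0.0338],0,0],
    [[-0.0064,-0.0193,0.0338],0,0],
    [[-0.0064,-0.0193,0.0338],0,0],
    [[-0.0064,-0.0193,0.0338],0,0],
    [[-0.0064,-0.0193,0.0338],0,0],
    [[0,0,0],0,0],
    [[0,0,0],0,0],
    [[0,0,0],0,0],
  ],
)

```text
time: 4.9
tool_pos: [357.7, -76.5, 298.2]
orientation: [2.621, 1.485, -0.217]
ft_force: [1.0, -0.2, -0.6]
finger_gap: 87.9
```

```bash
python3 - <<'E'
from h import *
show([220,-46.4,300])
E
```

```text
t 4.9 p [357.7 -76.5 298.2] tilt 4.89 dir -12.4 y az -72.69 gap 87.88 F [ 1.   -0.17 -0.6 ] T [ 0.053  0.061 -0.003]
q [-0.549 -0.084  1.962  0.03   1.183  0.708]
shift tool mm [-13.8 -69.6 121.9]
```

Request:
play_rows(
  series=[
    [[-0.003,-0.0145,0.0255],0,0],
    [[-0.003,-0.0145,0.0255],0,0],
    [[-0.003,-0.0145,0.0255],0,0],
    [[-0.003,-0.0145,0.0255],0,0],
    [[-0.003,-0.0145,0.0255],0,0],
    [[-0.003,-0.0145,0.0255],0,0],
    [[0,0,0],0,0],
    [[0,0,0],0,0],
  ],
)

```text
time: 5.57
tool_pos: [184.6, -39.6, 301.6]
orientation: [2.599, 1.484, -0.243]
ft_force: [0.4, 0.3, 0.7]
finger_gap: 87.9
```

```bash
python3 - <<'E'
from h import *
show([527,114,320],106)
E
```

```text
t 5.57 p [184.6 -39.6 301.6] tilt 4.96 dir -13.9 y az -72.92 gap 87.93 F [0.44 0.27 0.74] T [-0.028  0.055 -0.014]
q [-0.946 -0.651  2.289  0.056  1.438  0.319]
shift tool mm [   7.2  -45.4 -372.9]
turn deg (mod180) 1.08
```

```bash
cat > k.py <<'E'
from h import *
from scipy.optimize import least_squares
D=[([-1.368,.313,1.498,0,1.331,-.223],(216.8,-478.1,302.7)),([-1.365,.368,1.45,0,1.324,-.098],(223,-498.6,292.1)),([-.361,.866,.63,0,1.646,.906],(727.4,-150.1,292.5)),
([-.357,1.141,.189,.012,1.731,.912],(799.6,-171.7,257.7)),([-.549,-.084,1.962,.03,1.183,.708],(357.7,-76.5,298.2)),([-.946,-.651,2.289,.056,1.438,.319],(184.6,-39.6,301.6))]
def fk(q,k):
    H,a,e,L1,L2,o,d=k; s=q[1]+q[2]; p=s+q[4]
    r=a+L1*np.sin(q[1])+L2*np.sin(s)+o*np.cos(s)+d*np.sin(p); z=H+L1*np.cos(q[1])+L2*np.cos(s)-o*np.sin(s)+d*np.cos(p)
    c,S=np.cos(q[0]),np.sin(q[0]); return np.array([c*r-S*e,S*r+c*e,z])
res=least_squares(lambda k:np.concatenate([fk(q,k)-p for q,p in D]),[300,0,100,400,400,0,250],x_scale=100)
k=res.x
E
python3 - <<'E'
from k import *
print(k.round(1),np.abs(res.fun).max())
e=k[2]
for tilt in (0,5,-5):
  for z in (300,400,500):
    for rad in (150,190,230,280,330):
      rr=np.sqrt(max(rad**2-e**2,0)); pit=np.pi-np.radians(tilt)
      f=lambda v:[fk([0,v[0],v[1],0,pit-v[0]-v[1],0],k)[0]-rr,fk([0,v[0],v[1],0,pit-v[0]-v[1],0],k)[2]-z]
      s=least_squares(f,[-.5,2.2],bounds=([-.97,.19],[2.17,2.56])); print(tilt,z,rad,s.x.round(2),round(pit-sum(s.x),2),round(np.abs(s.fun).max(),1))
E
```

```text
[201.5   0.7 119.2 438.9 396.8  39.1 183.9] 5.937833316328096
0 300 150 [-0.78  2.33] 1.59 0.0
0 300 190 [-0.59  2.27] 1.46 0.0
0 300 230 [-0.44  2.2 ] 1.38 0.0
0 300 280 [-0.28  2.11] 1.31 0.0
0 300 330 [-0.14  2.  ] 1.28 0.0
0 400 150 [-0.76  2.07] 1.83 0.0
0 400 190 [-0.61  2.03] 1.73 0.0
0 400 230 [-0.48  1.97] 1.65 0.0
0 400 280 [-0.34  1.89] 1.59 0.0
0 400 330 [-0.2  1.8] 1.55 0.0
0 500 150 [-0.69  1.79] 2.04 0.0
0 500 190 [-0.57  1.75] 1.95 0.0
0 500 230 [-0.46  1.7 ] 1.89 0.0
0 500 280 [-0.33  1.63] 1.84 0.0
0 500 330 [-0.2   1.54] 1.8 0.0
5 300 150 [-0.83  2.34] 1.55 0.0
5 300 190 [-0.64  2.29] 1.4 0.0
5 300 230 [-0.48  2.23] 1.31 0.0
5 300 280 [-0.32  2.14] 1.24 0.0
5 300 330 [-0.18  2.04] 1.2 0.0
5 400 150 [-0.81  2.08] 1.78 0.0
5 400 190 [-0.65  2.04] 1.66 0.0
5 400 230 [-0.52  1.99] 1.58 0.0
5 400 280 [-0.38  1.92] 1.52 0.0
5 400 330 [-0.24  1.83] 1.47 0.0
5 500 150 [-0.73  1.8 ] 1.98 0.0
5 500 190 [-0.6   1.77] 1.89 0.0
5 500 230 [-0.49  1.72] 1.82 0.0
5 500 280 [-0.36  1.66] 1.76 0.0
5 500 330 [-0.24  1.57] 1.72 0.0
-5 300 150 [-0.72  2.31] 1.64 0.0
-5 300 190 [-0.54  2.25] 1.51 0.0
-5 300 230 [-0.39  2.18] 1.44 0.0
-5 300 280 [-0.24  2.08] 1.38 0.0
-5 300 330 [-0.1   1.97] 1.36 0.0
-5 400 150 [-0.72  2.06] 1.89 0.0
-5 400 190 [-0.57  2.01] 1.78 0.0
-5 400 230 [-0.44  1.95] 1.72 0.0
-5 400 280 [-0.3   1.86] 1.66 0.0
-5 400 330 [-0.17  1.77] 1.63 0.0
-5 500 150 [-0.66  1.79] 2.1 0.0
-5 500 190 [-0.53  1.74] 2.02 0.0
-5 500 230 [-0.42  1.69] 1.96 0.0
-5 500 280 [-0.29  1.61] 1.91 0.0
-5 500 330 [-0.17  1.52] 1.88 0.0
```

The tilt stays in the command. My kinematic fit says the inner (elbow) limit, which should tilt it back, is reached low down, at TCP z of about 100 and a radius of about 220. I'll go there with the empty gripper to level the tool.

```bash
python3 - <<'E'
from h import *
show([270,-57,110])
o,p,M=st(); print(M.T@np.array([-np.cos(np.radians(-12)),-np.sin(np.radians(-12)),0]))
E
```

```text
t 5.57 p [184.6 -39.6 301.6] tilt 4.96 dir -13.9 y az -72.92 gap 87.93 F [0.44 0.27 0.74] T [-0.028  0.055 -0.014]
q [-0.946 -0.651  2.289  0.056  1.438  0.319]
shift tool mm [198.4  33.1 -62. ]
[-0.08641969 -0.48560296  0.86989735]
```

Request:
play_rows(
  series=[
    [[0.0248,0.0041,-0.0078],0,0],
    [[0.0248,0.0041,-0.0078],0,0],
    [[0.0248,0.0041,-0.0078],0,0],
    [[0.0248,0.0041,-0.0078],0,0],
    [[0.0248,0.0041,-0.0078],0,0],
    [[0.0248,0.0041,-0.0078],0,0],
    [[0.0248,0.0041,-0.0078],0,0],
    [[0.0248,0.0041,-0.0078],0,0],
  ],
)

```text
time: 6.23
tool_pos: [271.4, -54.3, 106.6]
orientation: [2.642, 1.489, -0.194]
ft_force: [1.1, -0.9, 0.9]
finger_gap: 88.3
```

Request:
play_rows(
  series=[
    [[-0.0013,-0.0073,0.013],0,0],
    [[-0.0013,-0.0073,0.013],0,0],
    [[-0.0013,-0.0073,0.013],0,0],
    [[-0.0013,-0.0073,0.013],0,0],
    [[-0.0013,-0.0073,0.013],0,0],
    [[-0.0013,-0.0073,0.013],0,0],
    [[-0.0013,-0.0073,0.013],0,0],
    [[0,0,0],0,0],
  ],
)

```text
time: 6.9
tool_pos: [211.1, -41.8, 131.3]
orientation: [2.633, 1.516, -0.202]
ft_force: [-0.2, -0.2, 0.0]
finger_gap: 87.8
```

```bash
python3 - <<'E'
from h import *
show([527,114,300],106)
E
```

```text
t 6.9 p [211.1 -41.8 131.3] tilt 3.13 dir -11.6 y az -72.51 gap 87.81 F [-0.18 -0.16  0.02] T [ 0.002  0.    -0.011]
q [-0.798 -0.162  2.562  0.048  0.697  0.431]
shift tool mm [-153.2  -49.1 -355.9]
turn deg (mod180) 1.49
```

Request:
play_rows(
  series=[
    [[0.005,-0.0092,0.0165],0,0],
    [[0.005,-0.0092,0.0165],0,0],
    [[0.005,-0.0092,0.0165],0,0],
    [[0.005,-0.0092,0.0165],0,0],
    [[0.005,-0.0092,0.0165],0,0],
    [[0,0,0],0,0],
    [[0,0,0],0,0],
    [[0,0,0],0,0],
  ],
)

```text
time: 7.57
tool_pos: [192.2, -37.0, 147.4]
orientation: [2.566, 1.563, -0.271]
ft_force: [0.1, 1.1, 0.2]
finger_gap: 88.1
```

```bash
python3 - <<'E'
from h import *
show([527,114,300],106)
E
```

```text
t 7.57 p [192.2 -37.  147.4] tilt 0.47 dir -15.6 y az -72.58 gap 88.09 F [0.09 1.07 0.15] T [ 0.011 -0.048 -0.057]
q [-0.832 -0.266  2.564  0.006  0.836  0.431]
shift tool mm [-150.2  -43.2 -365.7]
turn deg (mod180) 1.42
```

Request:
play_rows(
  series=[
    [[-0.0112,-0.0043,-0.0366],1.4,0],
    [[-0.0112,-0.0043,-0.0366],0,0],
    [[-0.0112,-0.0043,-0.0366],0,0],
    [[-0.0112,-0.0043,-0.0366],0,0],
    [[-0.0112,-0.0043,-0.0366],0,0],
    [[-0.0112,-0.0043,-0.0366],0,0],
    [[-0.0112,-0.0043,-0.0366],0,0],
    [[-0.0112,-0.0043,-0.0366],0,0],
  ],
)

```text
time: 8.23
tool_pos: [450.5, 73.7, 234.5]
orientation: [2.49, 1.563, -0.364]
ft_force: [0.5, -1.2, 0.8]
finger_gap: 88.2
```

```bash
python3 - <<'E'
from h import *
show([527,114,177],106)
E
```

```text
t 8.23 p [450.5  73.7 234.5] tilt 0.43 dir -20.9 y az -73.55 gap 88.17 F [ 0.47 -1.24  0.81] T [-0.035  0.041 -0.031]
q [-0.095  0.231  1.796 -0.002  1.107  1.19 ]
shift tool mm [ 58.  -17.3 -84.5]
turn deg (mod180) 0.45
```

Request:
play_rows(
  series=[
    [[0,-0.0058,-0.0281],0.4,0],
    [[0,-0.0058,-0.0281],0,0],
    [[0,-0.0058,-0.0281],0,0],
    [[0,0,0],0,0],
    [[0.02,0,0],0,0],
    [[0.02,0,0],0,0],
    [[0.018,0,0],0,0],
    [[0,0,0],0,0],
  ],
)

```text
time: 8.9
tool_pos: [523.8, 112.1, 173.6]
orientation: [1.65, 1.568, -1.213]
ft_force: [-0.4, 0.8, -0.9]
finger_gap: 88.0
```

Request:
play_rows(
  series=[
    [[0,0,0],0,0.5],
    [[0,0,0],0,0.7],
    [[0,0,0],0,0.8],
    [[0,0,0],0,1],
    [[0,0,0],0,1],
    [[0,0,0],0,1],
    [[0,0,0],0,1],
    [[0,0,0],0,1],
  ],
  grip_force=15,
)

```text
time: 9.57
tool_pos: [525.4, 112.0, 177.8]
orientation: [2.539, 1.562, -0.324]
ft_force: [0.2, -0.1, 0.6]
finger_gap: 36.7
```

```bash
python3 - <<'E'
from h import *
show([527,114,177],106)
n=0
s=cams.read_camera('side'); t=cams.read_camera('top')
a=cv2.resize(s[110:220,230:350],None,fx=5,fy=5,interpolation=cv2.INTER_CUBIC)
b=cv2.resize(t[150:270,210:330],None,fx=4.58,fy=4.58,interpolation=cv2.INTER_CUBIC)[:550]
b=cv2.resize(b,(400,550)); a=cv2.resize(a,(400,550))
cv2.imwrite('pics/g1.png',np.hstack([a,b])[...,::-1])
E
```

```text
t 9.57 p [525.4 112.  177.8] tilt 0.51 dir -18.6 y az -74.01 gap 36.65 F [ 0.22 -0.15  0.58] T [ 0.     0.027 -0.009]
q [-0.007  0.467  1.625 -0.003  1.042  1.286]
shift tool mm [ 0.8 -1.5 -2.1]
turn deg (mod180) -0.01
```

View pics/g1.png

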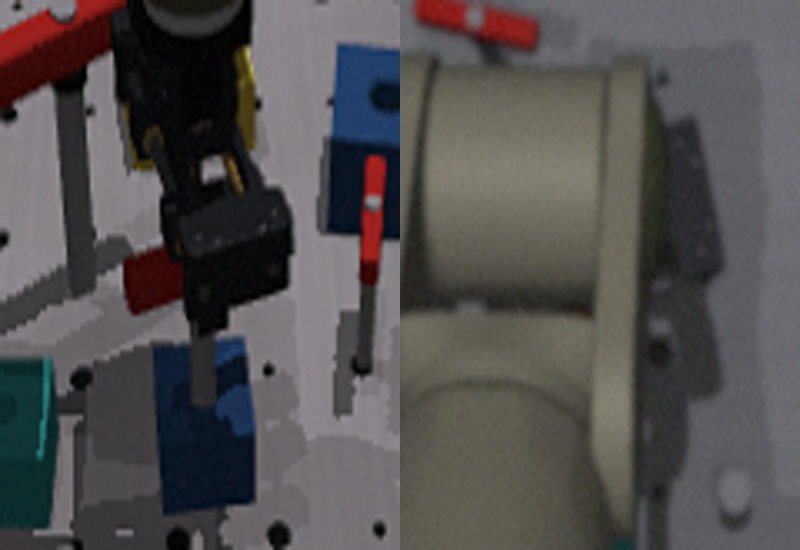

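The fingers straddle the middle key's bar over the small blue stand and are still closing. I'll let them finish.

Request:
play_rows(
  series=[
    [[0,0,0],0,1],
    [[0,0,0],0,1],
    [[0,0,0],0,1],
    [[0,0,0],0,1],
    [[0,0,0],0,1],
    [[0,0,0],0,1],
    [[0,0,0],0,1],
    [[0,0,0],0,1],
  ],
)

```text
time: 10.33
tool_pos: [525.4, 112.0, 177.6]
orientation: [2.534, 1.562, -0.328]
ft_force: [0.6, 1.5, 0.8]
finger_gap: 19.9
```

```bash
python3 - <<'E'
from h import *
show([525.4,112,250])
E
```

```text
t 10.33 p [525.4 112.  177.6] tilt 0.5 dir -18.8 y az -74.01 gap 19.94 F [0.57 1.47 0.82] T [ 0.268 -0.023  0.009]
q [-0.007  0.467  1.625 -0.003  1.042  1.286]
shift tool mm [-72.4   0.3  -0.5]
```

Request:
play_rows(
  series=[
    [[-0.01,0,0],0,1],
    [[-0.02,0,0],0,1],
    [[-0.03,0,0],0,1],
    [[-0.03,0,0],0,1],
    [[-0.02,0,0],0,1],
    [[-0.01,0,0],0,1],
    [[0,0,0],0,1],
    [[0,0,0],0,1],
  ],
  grip_force=25,
)

```text
time: 11.0
tool_pos: [524.1, 112.2, 296.9]
orientation: [2.46, 1.563, -0.403]
ft_force: [0.6, 0.5, -2.8]
finger_gap: 20.0
```

```bash
python3 - <<'E'
from h import *
show([720,-151.5,300])
s=cams.read_camera('side'); t=cams.read_camera('top')
o,p,M=st()
tip=p+M@[172.6,0,0]; g=p+M@[45,0,0]
P=proj('side',[tip,g]);print(P, proj('top',[tip,g]))
x0,y0=(P[0]-[60,75]).astype(int)
a=cv2.resize(s[y0:y0+100,x0:x0+120],None,fx=6,fy=6,interpolation=cv2.INTER_CUBIC)
cv2.imwrite('pics/l1.png',a[...,::-1]); print(x0,y0)
E
```

```text
t 11.0 p [524.1 112.2 296.9] tilt 0.44 dir -23.1 y az -74.01 gap 20.03 F [ 0.56  0.45 -2.82] T [ 0.024  0.013 -0.059]
q [-0.007  0.339  1.478 -0.003  1.318  1.286]
shift tool mm [  -1.   307.5 -115.7]
[[289.45430822 165.79683286]
 [287.86854038 120.01975675]] [[261.21722884 211.0747954 ]
 [254.43435566 201.47603943]]
229 90
```

View pics/l1.png

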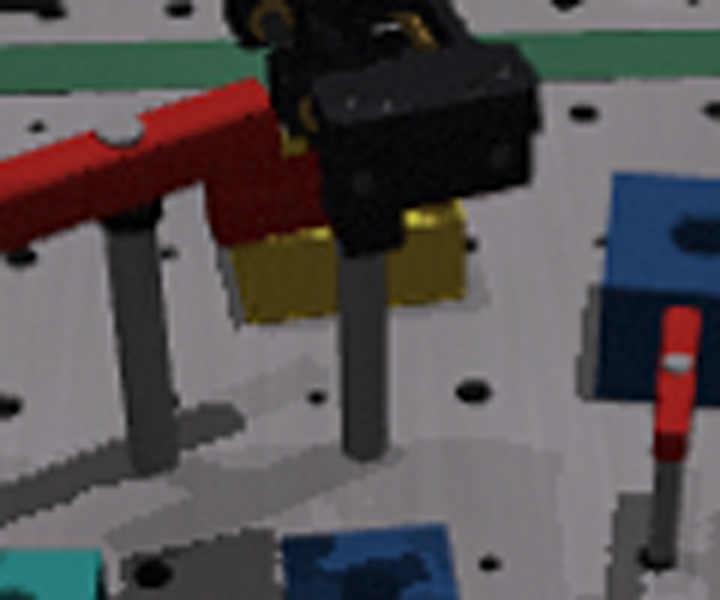

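The key is lifted straight. Its tip is at crop (366,458), pixel (289.6,165.9), within 0.5 px of the prediction. Now out to the reach limit for the 15° tilt.

Request:
play_rows(
  series=[
    [[0,0.0384,-0.0144],0,1],
    [[0,0.0384,-0.0144],0,1],
    [[0,0.0384,-0.0144],0,1],
    [[0,0.0384,-0.0144],0,1],
    [[0,0.0384,-0.0144],0,1],
    [[0,0.0384,-0.0144],0,1],
    [[0,0.0384,-0.0144],0,1],
    [[0,0.0384,-0.0144],0,1],
  ],
)

```text
time: 11.77
tool_pos: [720.3, -153.0, 298.1]
orientation: [2.543, 1.565, -0.32]
ft_force: [1.5, -0.4, -3.1]
finger_gap: 19.7
```

Request:
play_rows(
  series=[
    [[-0.003,0.0192,-0.0355],0,1],
    [[-0.003,0.0192,-0.0355],0,1],
    [[-0.003,0.0192,-0.0355],0,1],
    [[-0.006,0.0192,-0.0355],0,1],
    [[-0.01,0.0192,-0.035],0,1],
    [[-0.01,0.0192,-0.035],0,1],
    [[0,0,0],0,1],
    [[0,0,0],0,1],
  ],
)

```text
time: 12.43
tool_pos: [790.4, -169.0, 296.7]
orientation: [2.637, 1.473, -0.226]
ft_force: [0.3, -0.2, -3.5]
finger_gap: 19.6
```

```bash
python3 - <<'E'
from h import *
show([900,-189.7,300])
E
```

```text
t 12.43 p [ 790.4 -169.   296.7] tilt 5.59 dir -12.9 y az -74.12 gap 19.57 F [ 0.33 -0.2  -3.48] T [0.053 0.127 0.055]
q [-0.358  1.093  0.186  0.013  1.765  0.937]
shift tool mm [  7.6  50.  -99.4]
```

Request:
play_rows(
  series=[
    [[-0.003,0.0185,-0.036],0,1],
    [[-0.003,0.0185,-0.036],0,1],
    [[-0.003,0.0185,-0.036],0,1],
    [[-0.003,0.0185,-0.036],0,1],
    [[-0.003,0.0185,-0.036],0,1],
    [[-0.003,0.0185,-0.036],0,1],
    [[0,0,0],0,1],
    [[0,0,0],0,1],
  ],
)

```text
time: 13.1
tool_pos: [820.5, -172.2, 281.5]
orientation: [2.648, 1.343, -0.214]
ft_force: [0.3, 0.4, -3.4]
finger_gap: 20.0
```

```bash
python3 - <<'E'
from h import *
show([900,-189.7,300])
E
```

```text
t 13.1 p [ 820.5 -172.2  281.5] tilt 13.08 dir -12.3 y az -74.62 gap 19.96 F [ 0.31  0.4  -3.42] T [ 0.083  0.271 -0.019]
q [-0.353  1.117  0.187  0.031  1.611  0.943]
shift tool mm [  0.4  39.7 -73.4]
```

Request:
play_rows(
  series=[
    [[-0.003,0.0185,-0.036],0,1],
    [[-0.0015,0.0093,-0.018],0,1],
    [[0,0,0],0,1],
    [[0,0,0],0,1],
    [[0,-0.01,0.02],0,1],
    [[0,-0.018,0.036],0,1],
    [[0,-0.018,0.036],0,1],
    [[0,-0.018,0.036],0,1],
  ],
)

```text
time: 13.77
tool_pos: [739.0, -157.9, 259.1]
orientation: [2.65, 1.308, -0.212]
ft_force: [1.5, -0.9, -1.8]
finger_gap: 19.7
```

```bash
cat >> h.py <<'E'
S=np.array([539.2,-119.8,69.9]); psi=np.radians(-11.87)
ZS=np.array([-np.sin(np.radians(15))*np.cos(psi),-np.sin(np.radians(15))*np.sin(psi),np.cos(np.radians(15))])
LT=172.6
def tipinfo(h,off=(0,0,0)):
    """shift (tool frame) to bring tip to height h (mm) above screw_top on the axis; off: tip offset in tool frame"""
    o,p,M=st(); tip=p+M@(np.array([LT,0,0])+off)
    d=tip-S; print('tip along axis',round(d@ZS,2),'lateral',(d-ZS*(d@ZS)).round(2),'axis err deg',round(np.degrees(np.arccos(-M[:,0]@ZS)),2))
    print('shift tool mm',(M.T@(S+h*ZS-tip)).round(2))
E
python3 - <<'E'
from h import *
show(); tipinfo(40)
E
```

```text
t 13.77 p [ 739.  -157.9  259.1] tilt 15.05 dir -12.1 y az -74.8 gap 19.71 F [ 1.48 -0.86 -1.83] T [ 0.042  0.147 -0.045]
q [-0.375  0.774  0.897  0.045  1.212  0.905]
tip along axis -42.48 lateral [232.84 -45.25  63.55] axis err deg 0.09
shift tool mm [ -82.67 -111.58  218.67]
```

Request:
play_rows(
  series=[
    [[-0.0118,-0.016,0.0312],0,1],
    [[-0.0118,-0.016,0.0312],0,1],
    [[-0.0118,-0.016,0.0312],0,1],
    [[-0.0118,-0.016,0.0312],0,1],
    [[-0.0118,-0.016,0.0312],0,1],
    [[-0.0118,-0.016,0.0312],0,1],
    [[-0.0118,-0.016,0.0312],0,1],
    [[0,0,0],0,1],
  ],
)

```text
time: 14.43
tool_pos: [481.7, -106.0, 275.5]
orientation: [2.653, 1.313, -0.209]
ft_force: [-0.0, -0.6, -3.1]
finger_gap: 19.8
```

Request:
play_rows(
  series=[
    [[0,0,0],0,1],
    [[0,0,0],0,1],
    [[0,0,0],0,1],
    [[0,0,0],0,1],
    [[0,0,0],0,1],
    [[0,0,0],0,1],
    [[0,0,0],0,1],
    [[0,0,0],0,1],
  ],
)

```text
time: 15.1
tool_pos: [486.8, -108.0, 275.6]
orientation: [2.651, 1.309, -0.211]
ft_force: [-0.9, 0.3, -2.7]
finger_gap: 19.5
```

```bash
python3 - <<'E'
from h import *
show(); tipinfo(15)
s=cams.read_camera('side'); t=cams.read_camera('top')
o,p,M=st()
for n in('side','top'):
    print(n,proj(n,[p+M@[LT,0,0],p+M@[LT-60,0,0],S]).round(1).tolist())
a=cv2.resize(s[210:300,250:350],None,fx=6,fy=6,interpolation=cv2.INTER_CUBIC)
b=cv2.resize(t[180:240,335:395],None,fx=3,fy=3,interpolation=cv2.INTER_CUBIC)
a[:180,-180:]=b
cv2.imwrite('pics/s1.png',a[...,::-1])
E
```

```text
t 15.1 p [ 486.8 -108.   275.6] tilt 14.98 dir -12.1 y az -74.79 gap 19.54 F [-0.9   0.32 -2.7 ] T [0.064 0.254 0.041]
q [-0.48   0.182  1.758  0.085  0.951  0.771]
tip along axis 39.96 lateral [1.36 0.3  0.34] axis err deg 0.06
shift tool mm [24.96 -0.12  1.41]
side [[295.7, 247.1], [287.2, 227.0], [300.3, 259.6]]
top [[365.6, 210.4], [368.0, 213.5], [364.2, 209.1]]
```

View pics/s1.png

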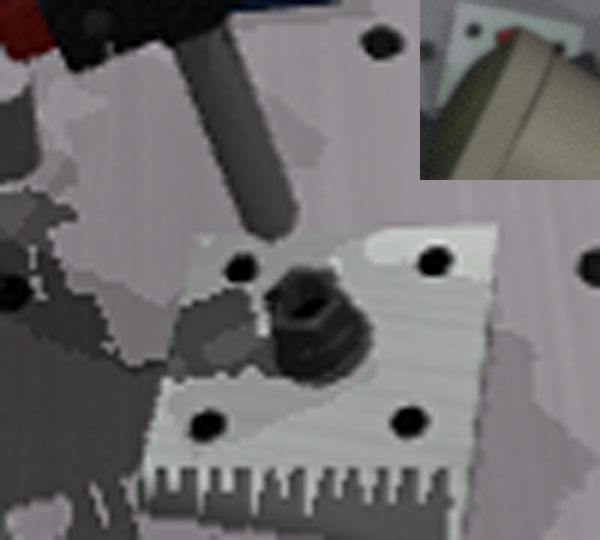

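The tip is at crop (273,236), as predicted, above the recess mouth at crop (305,300), which also matches the predicted (300.3,259.6) px. Axis error is 0.06°. Now I'll go down to 3 mm, lighten the grip and feel.

Request:
play_rows(
  series=[
    [[0.007,0,0.0007],0,1],
    [[0.01,0,0.0007],0,1],
    [[0.01,0,0],0,1],
    [[0.007,0,0],0,1],
    [[0.003,0,0],0,1],
    [[0,0,0],0,1],
    [[0,0,0],0,1],
    [[0,0,0],0,1],
  ],
  grip_force=12,
)

```text
time: 15.87
tool_pos: [494.9, -110.5, 240.0]
orientation: [2.65, 1.309, -0.212]
ft_force: [-0.3, -0.1, -2.9]
finger_gap: 20.0
```

```bash
cat >> h.py <<'E'
def feel():
    o,p,M=st(); F=np.array(o['ft_force']); print('axial F',round(F@ZS,2),'tool F',(M.T@F).round(2),'tool T',(M.T@np.array(o['torque'])).round(3))
E
python3 - <<'E'
from h import *
show(); tipinfo(0); feel()
E
```

```text
t 15.87 p [ 494.9 -110.5  240. ] tilt 15.03 dir -12.1 y az -74.8 gap 19.97 F [-0.35 -0.06 -2.93] T [0.029 0.32  0.002]
q [-0.476  0.241  1.786  0.089  0.863  0.765]
tip along axis 3.4 lateral [ 0.26 -0.27  0.08] axis err deg 0.07
shift tool mm [ 3.4  -0.34  0.19]
axial F -2.75 tool F [ 2.75 -0.4   1.01] tool T [-0.012 -0.298 -0.118]
```

Request:
play_rows(
  series=[
    [[0.001,-0.0003,0.0002],0,1],
    [[0.001,0,0],0,1],
    [[0.001,0,0],0,1],
    [[0.0005,0,0],0,1],
    [[0,0,0],0,1],
    [[0,0,0],0,1],
    [[0,0,0],0,1],
    [[0,0,0],0,1],
  ],
)

```text
time: 16.53
tool_pos: [495.4, -110.4, 236.2]
orientation: [2.651, 1.309, -0.211]
ft_force: [0.4, 1.0, -3.3]
finger_gap: 20.0
```

```bash
python3 - <<'E'
from h import *
tipinfo(0); feel()
E
```

```text
tip along axis -0.32 lateral [-0.25  0.08 -0.07] axis err deg 0.06
shift tool mm [-0.32  0.15 -0.23]
axial F -3.21 tool F [ 3.21 -1.28  0.06] tool T [ 0.012 -0.177 -0.092]
```

Request:
play_rows(
  series=[
    [[0.0005,0,0],0,1],
    [[0.0005,0,0],0,1],
    [[0,0,0],0,1],
    [[0,0,0],0,1],
    [[0,0,0],0,1],
    [[0,0,0],0,1],
    [[0,0,0],0,1],
    [[0,0,0],0,1],
  ],
)

```text
time: 17.2
tool_pos: [495.7, -110.5, 235.4]
orientation: [2.65, 1.309, -0.212]
ft_force: [-1.2, -0.1, 1.4]
finger_gap: 20.0
```

```bash
python3 - <<'E'
from h import *
tipinfo(0); feel()
E
```

```text
tip along axis -1.24 lateral [-0.12  0.01 -0.03] axis err deg 0.07
shift tool mm [-1.24  0.05 -0.12]
axial F 1.6 tool F [-1.6  -0.05  0.79] tool T [-0.014 -0.202 -0.185]
```

Contact: about 4.4 N light push at a depth of about 1.2 mm. I'll search anticlockwise, since the screw is stopped hard that way and can't turn.

Request:
play_rows(
  series=[
    [[0,0,0],-3,1],
    [[0,0,0],-3,1],
    [[0,0,0],-3,1],
    [[0,0,0],-2,1],
    [[0,0,0],0,1],
    [[0,0,0],0,1],
    [[0,0,0],0,1],
    [[0,0,0],0,1],
  ],
)

```text
time: 17.87
tool_pos: [495.6, -110.4, 235.1]
orientation: [2.46, 1.309, -0.211]
ft_force: [0.8, -0.3, -2.0]
finger_gap: 19.9
```

```bash
python3 - <<'E'
from h import *
show();tipinfo(0); feel()
E
```

```text
t 17.87 p [ 495.6 -110.4  235.1] tilt 14.99 dir -12.1 y az -63.99 gap 19.9 F [ 0.78 -0.25 -2.  ] T [-0.075 -0.105 -0.02 ]
q [-0.476  0.249  1.79   0.09   0.852  0.574]
tip along axis -1.48 lateral [-0.31  0.09 -0.09] axis err deg 0.06
shift tool mm [-1.48  0.23 -0.24]
axial F -2.14 tool F [ 2.14  0.24 -0.15] tool T [0.006 0.057 0.117]
```

Request:
play_rows(
  series=[
    [[0.0004,0,0],0,1],
    [[0.0004,0,0],0,1],
    [[0,0,0],0,1],
    [[0,0,0],0,1],
    [[0,0,0],0,1],
    [[0,0,0],0,1],
    [[0,0,0],0,1],
    [[0,0,0],0,1],
  ],
)

```text
time: 18.53
tool_pos: [495.9, -110.5, 234.5]
orientation: [2.459, 1.309, -0.211]
ft_force: [0.1, -0.4, 0.6]
finger_gap: 19.9
```

```bash
python3 - <<'E'
from h import *
tipinfo(0); feel()
E
```

```text
tip along axis -2.1 lateral [-0.17  0.02 -0.05] axis err deg 0.06
shift tool mm [-2.1   0.1  -0.15]
axial F 0.56 tool F [-0.56  0.5  -0.03] tool T [0.055 0.005 0.08 ]
```

Request:
play_rows(
  series=[
    [[0.0001,0,0],-2,1],
    [[0.0001,0,0],-2,1],
    [[0.0001,0,0],-2,1],
    [[0,0,0],-2,1],
    [[0,0,0],0,1],
    [[0,0,0],0,1],
    [[0,0,0],0,1],
    [[0,0,0],0,1],
  ],
)

```text
time: 19.2
tool_pos: [495.8, -110.5, 233.9]
orientation: [2.32, 1.31, -0.211]
ft_force: [1.4, -0.9, -3.1]
finger_gap: 20.0
```

```bash
python3 - <<'E'
from h import *
show();tipinfo(0); feel()
E
```

```text
t 19.2 p [ 495.8 -110.5  233.9] tilt 14.97 dir -12.1 y az -56.01 gap 19.97 F [ 1.42 -0.91 -3.12] T [-0.115 -0.121 -0.059]
q [-0.475  0.251  1.79   0.09   0.85   0.434]
tip along axis -2.66 lateral [-0.48  0.14 -0.13] axis err deg 0.06
shift tool mm [-2.66  0.4  -0.33]
axial F -3.43 tool F [ 3.43  0.93 -0.06] tool T [0.035 0.025 0.172]
```

Request:
play_rows(
  series=[
    [[0.0005,0,0],0,1],
    [[0.0005,0,0],0,1],
    [[0.0003,0,0],0,1],
    [[0,0,0],0,1],
    [[0,0,0],0,1],
    [[0,0,0],0,1],
    [[0,0,0],0,1],
    [[0,0,0],0,1],
  ],
)

```text
time: 19.87
tool_pos: [496.2, -110.6, 232.9]
orientation: [2.319, 1.309, -0.211]
ft_force: [-0.0, -0.3, -1.2]
finger_gap: 19.7
```

```bash
python3 - <<'E'
from h import *
tipinfo(0); feel()
E
```

```text
tip along axis -3.77 lateral [-0.28  0.09 -0.08] axis err deg 0.06
shift tool mm [-3.77  0.25 -0.18]
axial F -1.19 tool F [1.19 0.01 0.42] tool T [-0.017  0.05   0.064]
```

Request:
play_rows(
  series=[
    [[0.0004,0,0],-1,1],
    [[0.0004,0,0],-1,1],
    [[0.0004,0,0],0,1],
    [[0.0004,0,0],0,1],
    [[0,0,0],0,1],
    [[0,0,0],0,1],
    [[0,0,0],0,1],
    [[0,0,0],0,1],
  ],
)

```text
time: 20.53
tool_pos: [496.6, -110.7, 231.3]
orientation: [2.284, 1.309, -0.211]
ft_force: [1.3, -1.0, -2.0]
finger_gap: 19.8
```

```bash
python3 - <<'E'
from h import *
tipinfo(0); feel()
E
```

```text
tip along axis -5.44 lateral [-0.35  0.08 -0.09] axis err deg 0.06
shift tool mm [-5.44  0.28 -0.23]
axial F -2.29 tool F [ 2.29  1.15 -0.05] tool T [-0.001  0.011  0.165]
```

It's dropping freely: 5.4 mm deep at about 0.5 N. Down to near the floor, with lateral fixes.

Request:
play_rows(
  series=[
    [[0.0008,0.0001,-0.0001],0,1],
    [[0.0008,0.0001,-0.0001],0,1],
    [[0.0008,0,0],0,1],
    [[0.0008,0,0],0,1],
    [[0.0004,0,0],0,1],
    [[0,0,0],0,1],
    [[0,0,0],0,1],
    [[0,0,0],0,1],
  ],
)

```text
time: 21.2
tool_pos: [497.8, -110.9, 227.9]
orientation: [2.284, 1.309, -0.211]
ft_force: [-0.5, 0.6, -1.9]
finger_gap: 20.1
```

```bash
python3 - <<'E'
from h import *
tipinfo(0); feel()
E
```

```text
tip along axis -9.05 lateral [-0.1   0.04 -0.03] axis err deg 0.06
shift tool mm [-9.05  0.1  -0.05]
axial F -1.68 tool F [ 1.68 -1.11  0.38] tool T [-0.024 -0.028  0.07 ]
```

Request:
play_rows(
  series=[
    [[0.0007,0,0],0,1],
    [[0.0007,0,0],0,1],
    [[0.0006,0,0],0,1],
    [[0.0003,0,0],0,1],
    [[0,0,0],0,1],
    [[0,0,0],0,1],
    [[0,0,0],0,1],
    [[0,0,0],0,1],
  ],
)

```text
time: 21.87
tool_pos: [498.4, -111.0, 225.7]
orientation: [2.284, 1.309, -0.211]
ft_force: [0.1, -0.7, -0.4]
finger_gap: 19.9
```

```bash
python3 - <<'E'
from h import *
tipinfo(0); feel()
E
```

```text
tip along axis -11.29 lateral [-0.03  0.05 -0.01] axis err deg 0.06
shift tool mm [-1.129e+01  6.000e-02  1.000e-02]
axial F -0.47 tool F [0.47 0.52 0.41] tool T [-0.035  0.007  0.026]
```

Request:
play_rows(
  series=[
    [[0.0003,0,0],0,1],
    [[0.0002,0,0],0,1],
    [[0,0,0],0,1],
    [[0,0,0],0,1],
    [[0,0,0],0,1],
    [[0,0,0],0,1],
    [[0,0,0],0,1],
    [[0,0,0],0,1],
  ],
)

```text
time: 22.53
tool_pos: [498.5, -111.1, 225.3]
orientation: [2.284, 1.309, -0.211]
ft_force: [-0.2, -0.3, -0.6]
finger_gap: 19.5
```

```bash
python3 - <<'E'
from h import *
show();tipinfo(0); feel()
E
```

```text
t 22.53 p [ 498.5 -111.1  225.3] tilt 15.0 dir -12.1 y az -53.96 gap 19.52 F [-0.2  -0.27 -0.57] T [-0.067  0.059 -0.013]
q [-0.474  0.268  1.794  0.091  0.829  0.398]
tip along axis -11.74 lateral [-0.  0. -0.] axis err deg 0.06
shift tool mm [-1.174e+01  1.000e-02  1.000e-02]
axial F -0.51 tool F [ 0.51 -0.01  0.42] tool T [-0.007 -0.088  0.019]
```

Request:
play_rows(
  series=[
    [[0.0003,0,0],0,1],
    [[0.0003,0,0],0,1],
    [[0,0,0],0,1],
    [[0,0,0],0,1],
    [[0,0,0],0,1],
    [[0,0,0],0,1],
    [[0,0,0],0,1],
    [[0,0,0],0,1],
  ],
)

```text
time: 23.2
tool_pos: [498.7, -111.1, 224.9]
orientation: [2.284, 1.309, -0.212]
ft_force: [-2.0, 0.6, 5.0]
finger_gap: 19.8
```

```bash
python3 - <<'E'
from h import *
tipinfo(0); feel()
E
```

```text
tip along axis -12.19 lateral [ 0.15 -0.05  0.04] axis err deg 0.07
shift tool mm [-12.19  -0.12   0.1 ]
axial F 5.39 tool F [-5.39 -0.61  0.36] tool T [ 0.043 -0.092 -0.112]
```

The floor is felt at 12.2 mm deep, so the hex is fully home and in line to 0.07°. I'll ease the push and turn clockwise.

Request:
play_rows(
  series=[
    [[-0.0003,0,0],0,1],
    [[0,0,0],0,1],
    [[0,0,0],3,1],
    [[0,0,0],4,1],
    [[0,0,0],4,1],
    [[0,0,0],4,1],
    [[0,0,0],4,1],
    [[0,0,0],3,1],
  ],
)

```text
time: 23.87
tool_pos: [498.5, -111.0, 224.7]
orientation: [2.672, 1.31, -0.211]
ft_force: [-0.2, 0.6, 2.1]
finger_gap: 19.9
```

```bash
python3 - <<'E'
from h import *
show();tipinfo(0); feel()
E
```

```text
t 23.87 p [ 498.5 -111.   224.7] tilt 14.97 dir -12.1 y az -75.97 gap 19.88 F [-0.24  0.57  2.13] T [-0.058  0.135  0.06 ]
q [-0.474  0.269  1.794  0.091  0.828  0.785]
tip along axis -12.29 lateral [-0.24  0.07 -0.07] axis err deg 0.07
shift tool mm [-12.29   0.14  -0.21]
axial F 2.15 tool F [-2.15 -0.36 -0.41] tool T [-0.08  -0.137  0.005]
```

Request:
play_rows(
  series=[
    [[0,0,0],4,1],
    [[0,0,0],4,1],
    [[0,0,0],4,1],
    [[0,0,0],4,1],
    [[0,0,0],4,1],
    [[0,0,0],4,1],
    [[0,0,0],4,1],
    [[0,0,0],4,1],
  ],
)

```text
time: 24.53
tool_pos: [498.3, -111.0, 224.5]
orientation: [-3.052, 1.31, -0.21]
ft_force: [-0.8, 0.5, -0.3]
finger_gap: 19.8
```

Request:
play_rows(
  series=[
    [[0.0001,0,0],4,1],
    [[0.0001,0,0],4,1],
    [[0,0,0],4,1],
    [[0,0,0],4,1],
    [[0,0,0],4,1],
    [[0,0,0],4,1],
    [[0,0,0],4,1],
    [[0,0,0],4,1],
  ],
)

```text
time: 25.2
tool_pos: [498.3, -110.9, 224.2]
orientation: [-2.493, 1.311, -0.21]
ft_force: [-0.8, 0.7, 0.3]
finger_gap: 20.0
```

```bash
python3 - <<'E'
from h import *
show();tipinfo(0); feel()
E
```

```text
t 25.2 p [ 498.3 -110.9  224.2] tilt 14.91 dir -12.0 y az -138.23 gap 19.99 F [-0.79  0.74  0.3 ] T [0.153 0.278 0.061]
q [-0.474  0.269  1.795  0.091  0.828  1.902]
tip along axis -12.71 lateral [-0.65  0.33 -0.19] axis err deg 0.1
shift tool mm [-12.72  -0.28  -0.68]
axial F 0.53 tool F [-0.53  0.05  0.99] tool T [-0.035 -0.305  0.1  ]
```

Request:
play_rows(
  series=[
    [[0,0,0],3,1],
    [[0,0,0],3,1],
    [[0,0,0],0,1],
    [[0,0,0],0,1],
    [[0,0,0],0,1],
    [[0,0,0],-1.5,1],
    [[0,0,0],-1,1],
    [[0,0,0],0,1],
  ],
)

```text
time: 25.87
tool_pos: [498.4, -111.0, 224.4]
orientation: [-2.437, 1.31, -0.21]
ft_force: [0.5, 0.5, -3.9]
finger_gap: 19.7
```

Request:
play_rows(
  series=[
    [[-0.002,0,0],0,1],
    [[-0.003,0,0],0,1],
    [[-0.004,0,0],0,1],
    [[-0.006,0,0],0,1],
    [[-0.01,0,0],0,1],
    [[-0.02,0,0],0,1],
    [[-0.03,0,0],0,1],
    [[-0.02,0,0],0,1],
  ],
  grip_force=25,
)

```text
time: 26.53
tool_pos: [474.2, -105.8, 319.5]
orientation: [-2.44, 1.307, -0.214]
ft_force: [1.0, -1.1, -2.5]
finger_gap: 19.7
```

```bash
python3 - <<'E'
from h import *
show();tipinfo(0); feel()
E
```

```text
t 26.53 p [ 474.2 -105.8  319.5] tilt 15.13 dir -12.3 y az -141.48 gap 19.66 F [ 1.02 -1.11 -2.48] T [0.103 0.21  0.014]
q [-0.489  0.11   1.722  0.082  1.056  1.967]
tip along axis 85.72 lateral [ 0.68 -0.12  0.19] axis err deg 0.16
shift tool mm [85.72  0.5   0.78]
axial F -2.71 tool F [ 2.72  0.31 -0.97] tool T [ 0.002 -0.211  0.102]
```

The key is out, after turning the tool about 92° in all (the last 6° included). To return it upright: with a weak grip the bar can pivot about the jaw axis, so I'll turn the bar into the tilt plane, put the tip in the stand's hole and straighten the key there.

Request:
play_rows(
  series=[
    [[0,0,0],-6.5,1],
    [[0,0,0],-6.5,1],
    [[0,0,0],-6.5,1],
    [[0,0,0],-6.5,1],
    [[0,0,0],-6.5,1],
    [[0,0,0],-6.7,1],
    [[0,0,0],0,1],
    [[0,0,0],0,1],
  ],
)

```text
time: 27.2
tool_pos: [474.5, -105.9, 317.2]
orientation: [-3.119, 1.308, -0.212]
ft_force: [0.3, -0.9, -2.2]
finger_gap: 19.7
```

```bash
cat >> h.py <<'E'
def tipto(P):
    o,p,M=st(); tip=p+M@[LT,0,0]; print('tip',tip.round(1),'shift tool mm',(M.T@(np.array(P)-tip)).round(1))
E
python3 - <<'E'
from h import *
show(az=-102.3);tipto([525.6,113,80])
s=cams.read_camera('side')
cv2.imwrite('pics/st.png',cv2.resize(s[150:250,230:360],None,fx=6,fy=6,interpolation=cv2.INTER_CUBIC)[...,::-1])
print(proj('side',[[525.6,113,50],[525.6+12,113,50],[525.6,125,50],[525.6,101,50]]))
E
```

```text
t 27.2 p [ 474.5 -105.9  317.2] tilt 15.04 dir -12.2 y az -103.43 gap 19.73 F [ 0.32 -0.89 -2.21] T [ 0.112  0.301 -0.044]
q [-0.489  0.113  1.725  0.082  1.052  1.286]
turn deg (mod180) -1.13
tip [ 518.2 -115.3  150.5] shift tool mm [  57.5 -223.3   62.9]
[[290.40879915 188.04538668]
 [295.26765221 187.87976772]
 [290.26492795 184.71025867]
 [290.55532432 191.43635946]]
```

View pics/st.png

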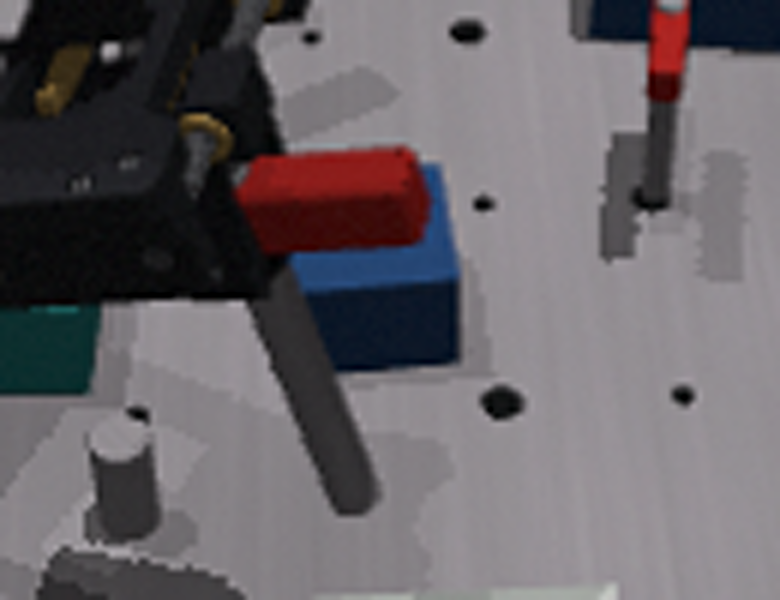

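Request:
play_rows(
  series=[
    [[0.004,-0.0372,0.0105],0,1],
    [[0.004,-0.0372,0.0105],0,1],
    [[0.005,-0.0372,0.0105],0,1],
    [[0.005,-0.0372,0.0105],0,1],
    [[0.007,-0.0372,0.0105],0,1],
    [[0.007,-0.0372,0.0105],0,1],
    [[0.01,0,0],-1.1,1],
    [[0.01,0,0],0,1],
  ],
)

```text
time: 27.92
tool_pos: [479.5, 124.2, 250.9]
orientation: [-3.138, 1.309, -0.207]
ft_force: [-0.2, -0.8, -3.3]
finger_gap: 19.8
```

```bash
python3 - <<'E'
from h import *
show(az=-102.3);tipto([525.6,112.8,56])
s=cams.read_camera('side')
o,p,M=st(); print(proj('side',[p+M@[LT,0,0],[525.6,112.8,50]]))
cv2.imwrite('pics/st2.png',cv2.resize(s[140:220,240:340],None,fx=7,fy=7,interpolation=cv2.INTER_CUBIC)[...,::-1])
E
```

```text
t 27.92 p [479.5 124.2 250.9] tilt 15.01 dir -11.9 y az -102.06 gap 19.77 F [-0.24 -0.84 -3.29] T [ 0.085  0.23  -0.035]
q [ 0.041  0.214  1.788 -0.082  0.886  1.866]
turn deg (mod180) 0.24
tip [523.2 115.1  84.2] shift tool mm [27.9  1.7  4.6]
[[288.90091823 178.39031931]
 [290.41121931 188.10144177]]
```

View pics/st2.png

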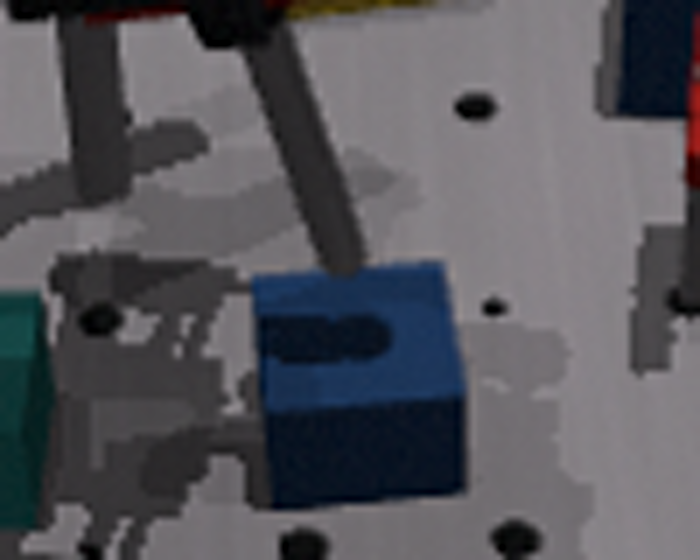

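The hole mouth is at crop (355,337), pixel (290.7,188.1), against a prediction of (290.4,188.1). I'll insert the tip.

Request:
play_rows(
  series=[
    [[0.008,0.0017,0.0078],0,1],
    [[0.012,0,0],0,1],
    [[0.01,0,0],0,1],
    [[0.006,0,0],0,1],
    [[0.004,0,0],0,1],
    [[0.004,0,0],0,1],
    [[0,0,0],0,1],
    [[0,0,0],0,1],
  ],
  grip_force=15,
)

```text
time: 28.63
tool_pos: [485.2, 119.3, 209.6]
orientation: [-3.131, 1.301, -0.205]
ft_force: [-2.8, 3.2, 15.2]
finger_gap: 19.6
```

```bash
python3 - <<'E'
from h import *
show();tipto([525.6+1.5,112.8-.3,38]);feel()
E
```

```text
t 28.63 p [485.2 119.3 209.6] tilt 15.43 dir -11.8 y az -102.32 gap 19.56 F [-2.75  3.2  15.16] T [ 0.25  -0.138  0.054]
q [ 0.03   0.275  1.832 -0.089  0.774  1.871]
tip [530.2 110.   43.2] shift tool mm [ 4.1 -1.8  4.8]
axial F 15.51 tool F [-15.5   -2.58  -0.78] tool T [ 0.02   0.081 -0.278]
```

Request:
play_rows(
  series=[
    [[-0.005,0,0],0,1],
    [[-0.01,0,0],0,1],
    [[0,0,0],0,1],
    [[0,-0.0018,0.006],0,1],
    [[0,0,0],0,1],
    [[0,0,0],0,1],
    [[0,0,0],0,1],
    [[0,0,0],0,1],
  ],
  grip_force=20,
)

```text
time: 29.3
tool_pos: [474.0, 123.9, 219.4]
orientation: [-3.141, 1.309, -0.212]
ft_force: [-0.5, -0.5, -2.2]
finger_gap: 19.9
```

```bash
python3 - <<'E'
from h import *
show();tipto([525.6-3,112.8+.6,56]);feel()
s=cams.read_camera('side')
o,p,M=st(); print(proj('side',[p+M@[LT,0,0],p+M@[45,0,0],[525.6,112.8,50]]))
cv2.imwrite('pics/st3.png',cv2.resize(s[120:220,240:340],None,fx=6,fy=6,interpolation=cv2.INTER_CUBIC)[...,::-1])
E
```

```text
t 29.3 p [474.  123.9 219.4] tilt 14.97 dir -12.1 y az -102.18 gap 19.89 F [-0.45 -0.46 -2.2 ] T [ 0.068  0.275 -0.025]
q [ 0.041  0.244  1.843 -0.09   0.803  1.878]
tip [517.6 114.5  52.6] shift tool mm [-1.9  0.  -5.8]
axial F -2.03 tool F [2.03 0.55 0.9 ] tool T [ 0.026 -0.283 -0.002]
[[287.12954792 186.94072096]
 [271.39683524 145.87161461]
 [290.41121931 188.10144177]]
```

View pics/st3.png

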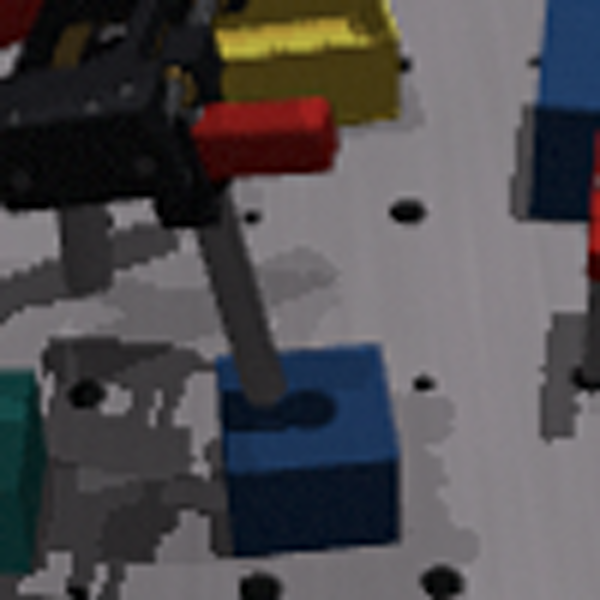

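```bash
cat >> h.py <<'E'
def keyfit(tip_px,off=0):
    from scipy.optimize import least_squares
    o,p,M=st(); g=p+M@[45,0,0]
    def tp(v):
        s,th=v; return g+M@(R.from_rotvec([0,th,0]).as_matrix()@np.array([127.6-s,0,0]))
    r=least_squares(lambda v:proj('side',[tp(v)])[0]-tip_px,[0,0],x_scale=[1,.01]); s,th=r.x
    d=M@(R.from_rotvec([0,th,0]).as_matrix()@np.array([1,0,0]))
    print('slide',round(s,1),'pivot',round(np.degrees(th),1),'tip',tp(r.x).round(1),'key tilt',round(np.degrees(np.arccos(-d[2])),1)); return r.x
E
python3 - <<'E'
from h import *
for px in ((284.4,185.3),(284.1,185.0),(284.8,185.6)): keyfit(px)
E
```

```text
slide 6.0 pivot -2.5 tip [511.1 115.9  57.2] key tilt 12.5
slide 7.0 pivot -2.7 tip [510.4 116.1  58.1] key tilt 12.2
slide 4.9 pivot -2.1 tip [512.  115.7  56.4] key tilt 12.8
```

```bash
python3 - <<'E'
from h import *
o,p,M=st()
print((M.T@np.array([15.5,-3.3,0])).round(2), 'down10',(M.T@np.array([0,0,-10])).round(2),'u10',(M.T@np.array([9.78,-2.09,0])).round(2))
E
```

```text
[  4.1   -0.04 -15.31] down10 [9.66 0.   2.58] u10 [ 2.58 -0.02 -9.66]
```

Request:
play_rows(
  series=[
    [[0.002,0,-0.0077],0,1],
    [[0.002,0,-0.0077],0,1],
    [[0,0,0],0,1],
    [[0,0,0],0,1],
    [[0.0042,0,0.0011],0,1],
    [[0.0042,0,0.0011],0,1],
    [[0,0,0],0,1],
    [[0,0,0],0,1],
  ],
)

```text
time: 30.02
tool_pos: [489.3, 120.6, 210.6]
orientation: [-3.141, 1.31, -0.212]
ft_force: [0.4, -0.1, -3.1]
finger_gap: 19.5
```

```bash
python3 - <<'E'
from h import *
show();feel()
s=cams.read_camera('side')
cv2.imwrite('pics/st4.png',cv2.resize(s[120:220,240:340],None,fx=6,fy=6,interpolation=cv2.INTER_CUBIC)[...,::-1])
E
```

```text
t 30.02 p [489.3 120.6 210.6] tilt 14.94 dir -12.1 y az -102.17 gap 19.46 F [ 0.4  -0.07 -3.14] T [0.114 0.251 0.011]
q [ 0.032  0.285  1.815 -0.088  0.791  1.869]
axial F -3.14 tool F [ 3.14 -0.01  0.42] tool T [ 0.004 -0.27  -0.059]
```

View pics/st4.png

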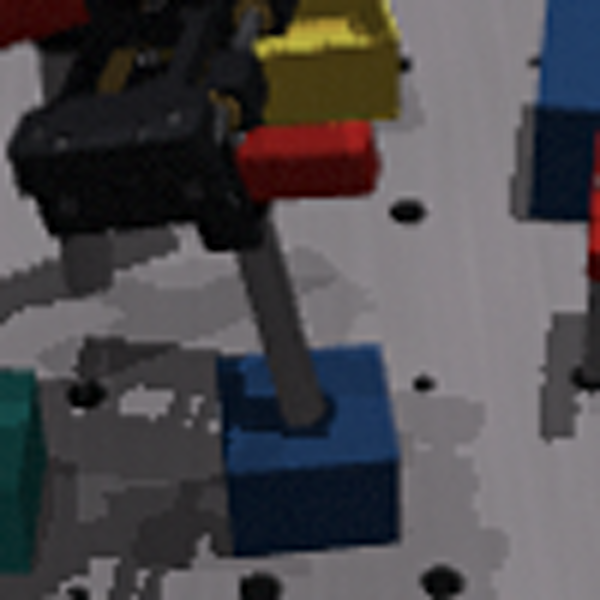

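Request:
play_rows(
  series=[
    [[0.0039,0,0.001],0,1],
    [[0.0039,0,0.001],0,1],
    [[0,0,0],0,1],
    [[0.0005,0,-0.004],0,1],
    [[0.0005,0,-0.004],0,1],
    [[0.0005,0,-0.004],0,1],
    [[0,0,0],0,1],
    [[0,0,0],0,1],
  ],
  grip_force=7,
)

```text
time: 30.73
tool_pos: [501.6, 117.9, 204.7]
orientation: [-3.14, 1.309, -0.211]
ft_force: [0.2, 0.5, -3.2]
finger_gap: 19.9
```

```bash
python3 - <<'E'
from h import *
show();feel()
E
```

```text
t 30.73 p [501.6 117.9 204.7] tilt 15.0 dir -12.1 y az -102.19 gap 19.87 F [ 0.24  0.53 -3.2 ] T [ 0.089  0.287 -0.033]
q [ 0.025  0.315  1.791 -0.086  0.783  1.862]
axial F -3.12 tool F [ 3.12 -0.57  0.71] tool T [ 0.039 -0.299 -0.017]
```

Request:
play_rows(
  series=[
    [[0.002,0,-0.0037],0,1],
    [[0.002,0,-0.0037],0,1],
    [[0.002,0,-0.0037],0,1],
    [[0.0015,0,-0.0018],0,1],
    [[0,0,0],0,1],
    [[0,0,0],0,1],
    [[0,0,0],0,1],
    [[0,0,0],0,1],
  ],
)

```text
time: 31.4
tool_pos: [515.4, 115.0, 200.8]
orientation: [-3.14, 1.309, -0.211]
ft_force: [-0.0, 0.4, -3.3]
finger_gap: 19.8
```

```bash
python3 - <<'E'
from h import *
show();feel()
o,p,M=st(); print((M.T@(np.array([514.2,115.2,p[2]])-p)).round(2))
s=cams.read_camera('side')
print(cams.search_frame('driver_grip','side'))
cv2.imwrite('pics/st5.png',cv2.resize(s[100:220,230:350],None,fx=5,fy=5,interpolation=cv2.INTER_CUBIC)[...,::-1])
# shaft detection: grey dark pixels between bar and stand
for r in range(150,186,3): print(r,s[r,276:302].mean(1).round().astype(int).tolist())
E
```

```text
t 31.4 p [515.4 115.  200.8] tilt 15.0 dir -12.1 y az -102.17 gap 19.75 F [-0.02  0.4  -3.33] T [ 0.106  0.308 -0.019]
q [ 0.018  0.346  1.759 -0.084  0.784  1.853]
axial F -3.19 tool F [ 3.19 -0.38  0.97] tool T [ 0.029 -0.324 -0.032]
[-0.31  0.03  1.16]
[{'at': [0.4619, 0.4037], 'p': 0.94}, {'at': [0.5311, 0.4035], 'p': 0.79}, {'at': [0.3917, 0.3143], 'p': 0.6}]
150 [8, 8, 11, 10, 8, 9, 11, 7, 8, 12, 15, 18, 13, 9, 13, 41, 59, 52, 55, 58, 63, 65, 62, 62, 61, 62]
153 [13, 13, 8, 10, 10, 9, 7, 6, 8, 7, 11, 7, 14, 13, 14, 18, 22, 22, 24, 20, 26, 25, 28, 30, 29, 34]
156 [9, 10, 9, 9, 8, 9, 11, 14, 23, 24, 19, 7, 9, 10, 15, 13, 14, 20, 22, 20, 21, 17, 23, 25, 24, 22]
159 [8, 11, 9, 7, 9, 12, 10, 8, 13, 10, 12, 5, 12, 6, 11, 13, 18, 13, 10, 8, 51, 93, 66, 62, 37, 36]
162 [2, 2, 0, 9, 31, 36, 63, 60, 30, 5, 8, 8, 9, 9, 7, 7, 10, 8, 22, 75, 137, 132, 131, 134, 136, 134]
165 [125, 123, 120, 105, 105, 100, 102, 102, 99, 47, 1, 5, 6, 6, 9, 4, 8, 6, 11, 63, 123, 133, 132, 134, 135, 136]
168 [100, 100, 100, 100, 101, 100, 100, 100, 102, 103, 100, 81, 39, 41, 43, 43, 44, 41, 40, 76, 123, 119, 120, 122, 125, 125]
171 [102, 102, 100, 100, 99, 100, 98, 99, 103, 119, 120, 112, 36, 42, 41, 40, 42, 43, 41, 75, 122, 117, 120, 122, 123, 123]
174 [99, 102, 117, 118, 119, 116, 117, 119, 120, 121, 121, 115, 34, 42, 43, 42, 43, 41, 41, 76, 123, 118, 118, 122, 123, 122]
177 [123, 123, 119, 120, 121, 120, 120, 122, 122, 123, 125, 116, 33, 41, 42, 43, 43, 42, 38, 55, 100, 95, 93, 98, 84, 81]
180 [28, 27, 26, 28, 26, 30, 27, 28, 30, 27, 30, 31, 40, 42, 43, 43, 44, 44, 38, 42, 54, 52, 50, 53, 52, 53]
183 [33, 30, 30, 29, 23, 21, 22, 20, 24, 21, 22, 22, 36, 42, 41, 44, 43, 42, 40, 42, 52, 52, 53, 52, 52, 51]
```

The shaft now stands vertical in the picture (columns 288 to 294 in all rows from 168 to 183) and is in the hole. Lowering to the floor.

Request:
play_rows(
  series=[
    [[0.0045,0,0.0014],0,1],
    [[0.0045,0,0.0014],0,1],
    [[0.0045,0,0.0014],0,1],
    [[0.0045,0,0.0014],0,1],
    [[0.004,0,0.0012],0,1],
    [[0.003,0,0.0009],0,1],
    [[0,0,0],0,1],
    [[0,0,0],0,1],
  ],
)

```text
time: 32.17
tool_pos: [514.5, 115.2, 174.5]
orientation: [-3.141, 1.309, -0.212]
ft_force: [0.1, -0.0, -3.3]
finger_gap: 20.0
```

```bash
python3 - <<'E'
from h import *
show();feel()
s=cams.read_camera('side')
for r in range(166,186,3): print(r,s[r,280:302].mean(1).round().astype(int).tolist())
E
```

```text
t 32.17 p [514.5 115.2 174.5] tilt 14.98 dir -12.1 y az -102.18 gap 20.01 F [ 0.1  -0.02 -3.3 ] T [0.11  0.259 0.025]
q [ 0.019  0.383  1.787 -0.09   0.719  1.862]
axial F -3.22 tool F [ 3.22 -0.    0.76] tool T [-0.01  -0.277 -0.057]
166 [10, 9, 11, 15, 23, 19, 22, 6, 10, 10, 14, 13, 14, 14, 23, 21, 22, 20, 24, 22, 21, 21]
169 [9, 8, 11, 8, 7, 10, 7, 11, 11, 7, 8, 12, 14, 11, 12, 64, 122, 121, 121, 122, 119, 122]
172 [53, 75, 92, 120, 109, 1, 6, 5, 10, 5, 6, 5, 5, 6, 32, 84, 123, 119, 120, 122, 123, 124]
175 [119, 118, 117, 119, 120, 114, 81, 62, 38, 40, 41, 41, 40, 39, 49, 91, 122, 119, 120, 124, 123, 123]
178 [121, 67, 76, 101, 85, 85, 86, 77, 38, 42, 42, 43, 43, 42, 39, 47, 59, 58, 59, 58, 56, 59]
181 [32, 31, 30, 31, 31, 31, 18, 26, 44, 43, 42, 44, 45, 42, 40, 45, 53, 53, 53, 52, 53, 60]
184 [22, 23, 20, 19, 21, 23, 20, 26, 42, 43, 42, 44, 43, 42, 42, 43, 53, 52, 54, 51, 53, 52]
```

Still free. I'll go down the last millimetres until it touches.

Request:
play_rows(
  series=[
    [[0.0015,0,0.0004],0,1],
    [[0.0015,0,0.0004],0,1],
    [[0.001,0,0.0003],0,1],
    [[0.001,0,0.0003],0,1],
    [[0,0,0],0,1],
    [[0,0,0],0,1],
    [[0,0,0],0,1],
    [[0,0,0],0,1],
  ],
)

```text
time: 32.88
tool_pos: [514.5, 115.2, 169.5]
orientation: [-3.14, 1.309, -0.211]
ft_force: [0.2, -0.6, -3.9]
finger_gap: 19.6
```

```bash
python3 - <<'E'
from h import *
show();feel()
E
```

```text
t 32.88 p [514.5 115.2 169.5] tilt 15.0 dir -12.1 y az -102.18 gap 19.64 F [ 0.19 -0.61 -3.86] T [0.112 0.231 0.009]
q [ 0.019  0.391  1.792 -0.091  0.706  1.864]
axial F -3.81 tool F [3.81 0.56 0.7 ] tool T [ 0.007 -0.249 -0.062]
```

Request:
play_rows(
  series=[
    [[0.0008,0,0.0002],0,1],
    [[0.0008,0,0.0002],0,1],
    [[0.0008,0,0.0002],0,1],
    [[0.0006,0,0.0002],0,1],
    [[0,0,0],0,1],
    [[0,0,0],0,1],
    [[0,0,0],0,1],
    [[0,0,0],0,1],
  ],
)

```text
time: 33.55
tool_pos: [515.6, 115.3, 168.1]
orientation: [-3.136, 1.304, -0.207]
ft_force: [-1.2, 0.3, 9.4]
finger_gap: 19.5
```

```bash
python3 - <<'E'
from h import *
show();feel()
E
```

```text
t 33.55 p [515.6 115.3 168.1] tilt 15.27 dir -11.9 y az -102.17 gap 19.52 F [-1.24  0.29  9.38] T [ 0.108 -0.015 -0.02 ]
q [ 0.019  0.394  1.792 -0.092  0.698  1.865]
axial F 9.39 tool F [-9.38 -0.04 -1.24] tool T [ 0.048 -0.009 -0.1  ]
```

Floor felt at the expected height. I'll release and retract along the tool axis.

Request:
play_rows(
  series=[
    [[0,0,0],0,0.7],
    [[0,0,0],0,0.6],
    [[0,0,0],0,0.4],
    [[0,0,0],0,0.2],
    [[0,0,0],0,0],
    [[0,0,0],0,0],
    [[0,0,0],0,0],
    [[0,0,0],0,0],
  ],
)

```text
time: 34.22
tool_pos: [514.5, 115.2, 166.3]
orientation: [-3.14, 1.309, -0.211]
ft_force: [0.3, 0.2, -0.2]
finger_gap: 71.2
```

Request:
play_rows(
  series=[
    [[0,0,0],0,0],
    [[0,0,0],0,0],
    [[-0.01,0,0],0,0],
    [[-0.02,0,0],0,0],
    [[-0.03,0,0],0,0],
    [[-0.03,0,0],0,0],
    [[-0.03,0,0],0,0],
    [[-0.03,0,0],0,0],
  ],
)

```text
time: 34.88
tool_pos: [475.6, 123.4, 313.4]
orientation: [-3.139, 1.309, -0.21]
ft_force: [0.3, 0.8, -0.1]
finger_gap: 88.2
```

Request:
play_rows(
  series=[
    [[-0.02,0,0.03],0,0],
    [[-0.02,0,0.03],0,0],
    [[-0.02,0,0.03],0,0],
    [[0,0,0.03],0,0],
    [[0,0,0],0,0],
    [[0,0,0],0,0],
    [[0,0,0],0,0],
    [[0,0,0],0,0],
  ],
)

```text
time: 35.55
tool_pos: [348.8, 150.8, 338.3]
orientation: [-3.14, 1.309, -0.212]
ft_force: [-0.8, 1.2, -0.5]
finger_gap: 87.7
```

```bash
python3 - <<'E'
from h import *
show()
s=cams.read_camera('side'); t=cams.read_camera('top')
print('pred side dot/tip',proj('side',[[525.6,112.8,144],[525.6,112.8,50],S]),proj('top',[[525.6,112.8,144]]))
a=cv2.resize(s[130:290,225:345],None,fx=3.4,fy=3.4,interpolation=cv2.INTER_CUBIC)
b=cv2.resize(t[130:280,110:400],(390,202)); b=cv2.copyMakeBorder(b,0,a.shape[0]-202,0,0,cv2.BORDER_CONSTANT)
cv2.imwrite('pics/end.png',np.hstack([a,b])[...,::-1])
for n in('side','top'):
    for l in ['bushing','spare_screw','parts_bin','dowel']: print(n,l,[(round(d['p'],2),np.round(np.array(d['at'])*[640,400]).tolist()) for d in cams.search_frame(l,n)])
for r in range(172,184,3): print(r,s[r,280:302].mean(1).round().astype(int).tolist())
E
```

```text
t 35.55 p [348.8 150.8 338.3] tilt 15.0 dir -12.1 y az -102.21 gap 87.66 F [-0.8   1.18 -0.49] T [0.009 0.123 0.029]
q [ 0.142 -0.135  1.913 -0.1    1.118  1.959]
pred side dot/tip [[289.59062976 158.6734892 ]
 [290.41121931 188.10144177]
 [300.31846106 259.58742883]] [[259.78174626 209.27838768]]
side bushing [(0.73, [396.0, 223.0])]
side spare_screw [(0.61, [330.0, 394.0]), (0.53, [289.0, 166.0])]
side parts_bin [(0.8, [289.0, 127.0])]
side dowel [(0.49, [248.0, 230.0])]
top bushing [(0.64, [306.0, 115.0])]
top spare_screw [(0.72, [312.0, 112.0]), (0.51, [469.0, 195.0])]
top parts_bin [(0.82, [139.0, 218.0])]
top dowel [(0.51, [309.0, 256.0])]
172 [106, 108, 121, 123, 123, 127, 122, 75, 35, 37, 38, 39, 39, 34, 46, 95, 129, 125, 126, 128, 130, 129]
175 [125, 123, 123, 124, 125, 128, 122, 73, 35, 40, 43, 39, 42, 38, 47, 94, 129, 126, 127, 130, 129, 129]
178 [128, 114, 112, 111, 100, 101, 101, 86, 36, 42, 42, 42, 42, 38, 39, 59, 70, 69, 68, 69, 66, 65]
181 [56, 57, 56, 58, 58, 57, 58, 51, 40, 44, 42, 41, 42, 41, 39, 49, 62, 58, 62, 66, 65, 66]
```

View pics/end.png

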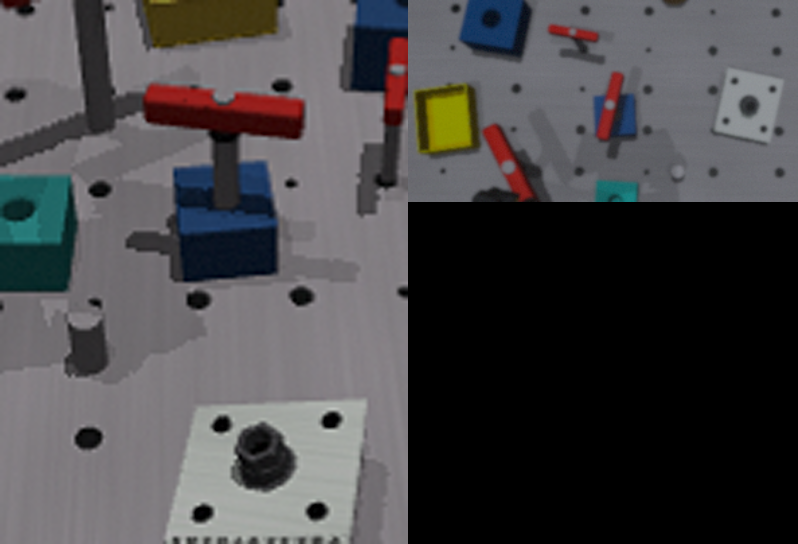

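The key stands upright in the small blue stand, with its steel dot about where predicted, and nothing else has moved. Handing in.

```bash
python3 -c "
from plant import ctrl
print(ctrl.finish_job())"
```

```text
the job is handed in; nothing more can be done
None
```

The job is handed in at about 36 s of the 72 s allowed; the system gave no verdict. The screw should be about a quarter turn on, and the key is upright and released in the smaller blue stand.

- **Tilt:** The rows cannot tilt the tool, so I got the 15° by pushing the arm out against its reach limit. That matched the screw's axis to about 0.1°.
- **Seating:** I felt for the hex anticlockwise at about 4 N. It dropped in after about 21° of turn, and I felt the recess floor at 12.2 mm by the tool reading. That last touch peaked at about 8 N.
- **Turn:** I turned the tool about 92° clockwise. The key sank about 0.5 mm and the torque was about 0.08 N m, as expected. After the hex's slack the screw should be at roughly 1.4–1.6 rad, but I could not read the joint itself.
- **Return:** The first try at the stand hit the hole's rim with about 18 N, and the key slid about 6 mm in the grip. I repositioned it, straightened it in the hole with a light grip, felt the floor (about 12 N) and let go.

**Last checks:**
- The shaft is vertical in the side picture, at the columns expected for the hole.
- The wrist force is near zero and the gripper is open well clear of everything.
- The bin, dowel, bushing and spare screw are within 1–4 px of their starting detections. The largest differences are the bushing in the top view (310,113 to 306,115) and the spare screw in the side view (2 px).
- One top-view "spare_screw" hit at (312,112) is really the bushing. The real one still shows at (469,195).

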